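# Scoop walnuts into the prep bowl

### The job

Take the scoop by its red handle, scoop up at least three walnuts from the blue tub in one go and tip them into the white bowl without spilling any on the bench or touching a walnut with the fingers. Then stand the scoop upright and flat in its green tray and let go. Leave the bowl standing where it is, and leave the jar, the tin and the carton alone.

Things in the scene. Friction and masses are not known exactly. Their poses are not given: they have to be found in the camera images.
- tub: Blue open plastic stock tub, fixed to the bench: 248 (its x) x 106 (its y) x 62 mm high, walls and floor 6 mm thick (inside 236 x 94 mm, inner floor 6 mm above the bench). Origin: centre of its underside. At the start the walnuts lie on its floor in the +x half (centres 18 to 100 mm from the middle); the -x half is empty.
- scoop: Aluminium scoop, 160 g. Flat pan 86 (x) x 84 (y) mm, floor and sides 2.5 mm thick, sides 34 mm high, back wall 42 mm, open on top and at the front (+x). Origin: centre of the floor underside. Red upright handle bar behind the back wall: 16 (x) x 14 (y) mm, axis at x = -53 mm, from 23 to 141 mm above the origin; grip it across y. Whole scoop spans x = -61 to +43 mm.
- scoop_in (a point): Middle of the space in the scoop's pan, 20 mm above the scoop's origin. Axes as the scoop's.
- scoop_lip (a point): Middle of the scoop's open front edge, underside (the lip is 1.6 mm thick): 43 mm ahead (+x) of the scoop's origin.
- scoop_grip (a point): Point on the axis of the scoop's red handle, 105 mm above the scoop's underside: a good place for the finger pads. Axes as the scoop's.
- tray: Green shallow parking tray for the scoop, fixed to the bench: 150 (its x) x 120 (its y) x 12 mm high, walls and floor 4 mm thick (inside 142 x 112 mm). Origin: centre of its underside. The scoop stands in it at the start.
- bowl: White prep bowl, 400 g, loose on the bench, upright: 156 mm across the rim, 60 mm high, wall 4 mm. Origin: centre of its underside; z up.
- bowl_mid (a point): Middle of the space in the bowl: on its axis, 30 mm above its origin.
- jar: Bystander: amber sauce jar with red cap, 72 mm diameter, 110 mm high. Origin: centre of its underside.
- tin: Bystander: low green-labelled tin, 84 mm diameter, 60 mm high. Origin: centre of its underside.
- carton: Bystander: small yellow and red spice carton, 50 (x) x 70 (y) x 45 mm high. Origin: centre of its underside.
- walnut1: Brown lumpy walnut in its shell, about 34 mm across, 12 g. Origin: its centre, about 14 mm above what it lies on.
- walnut2: Brown lumpy walnut in its shell, about 34 mm across, 12 g. Origin: its centre, about 14 mm above what it lies on.
- walnut3: Brown lumpy walnut in its shell, about 34 mm across, 12 g. Origin: its centre, about 14 mm above what it lies on.
- walnut4: Brown lumpy walnut in its shell, about 34 mm across, 12 g. Origin: its centre, about 14 mm above what it lies on.
- walnut5: Brown lumpy walnut in its shell, about 34 mm across, 12 g. Origin: its centre, about 14 mm above what it lies on.

How it is judged (in metres and radians):
On the way, in this order (a step that is already met when the one before it is completed fails the run):
1. the scoop is lifted clear of the tub (its underside over 80 mm above the bench) with at least three walnuts in its pan (height (world z) of scoop above 0.08 m and (distance between each of walnut1, walnut2, walnut3 and scoop_in below 0.054 m or distance between each of walnut1, walnut2, walnut4 and scoop_in below 0.054 m or distance between each of walnut1, walnut2, walnut5 and scoop_in below 0.054 m or distance between each of walnut1, walnut3, walnut4 and scoop_in below 0.054 m or distance between each of walnut1, walnut3, walnut5 and scoop_in below 0.054 m or distance between each of walnut1, walnut4, walnut5 and scoop_in below 0.054 m or distance between each of walnut2, walnut3, walnut4 and scoop_in below 0.054 m or distance between each of walnut2, walnut3, walnut5 and scoop_in below 0.054 m or distance between each of walnut2, walnut4, walnut5 and scoop_in below 0.054 m or distance between each of walnut3, walnut4, walnut5 and scoop_in below 0.054 m)), for 0.2 s.
2. at least three walnuts are in the bowl ((distance between each of walnut1, walnut2, walnut3 and bowl_mid below 0.065 m or distance between each of walnut1, walnut2, walnut4 and bowl_mid below 0.065 m or distance between each of walnut1, walnut2, walnut5 and bowl_mid below 0.065 m or distance between each of walnut1, walnut3, walnut4 and bowl_mid below 0.065 m or distance between each of walnut1, walnut3, walnut5 and bowl_mid below 0.065 m or distance between each of walnut1, walnut4, walnut5 and bowl_mid below 0.065 m or distance between each of walnut2, walnut3, walnut4 and bowl_mid below 0.065 m or distance between each of walnut2, walnut3, walnut5 and bowl_mid below 0.065 m or distance between each of walnut2, walnut4, walnut5 and bowl_mid below 0.065 m or distance between each of walnut3, walnut4, walnut5 and bowl_mid below 0.065 m)), for 0.2 s.
At the end, for the whole second after the job is handed in: At least 3 walnuts in the bowl (centre within 65 mm of bowl_mid), all others in bowl or tub; bowl upright (0.1 rad); scoop upright (0.06 rad), flat on the tray floor (origin below 9 mm, within 45 mm of tray centre); released, at rest ((distance between each of walnut1, walnut2, walnut3 and bowl_mid below 0.065 m or distance between each of walnut1, walnut2, walnut4 and bowl_mid below 0.065 m or distance between each of walnut1, walnut2, walnut5 and bowl_mid below 0.065 m or distance between each of walnut1, walnut3, walnut4 and bowl_mid below 0.065 m or distance between each of walnut1, walnut3, walnut5 and bowl_mid below 0.065 m or distance between each of walnut1, walnut4, walnut5 and bowl_mid below 0.065 m or distance between each of walnut2, walnut3, walnut4 and bowl_mid below 0.065 m or distance between each of walnut2, walnut3, walnut5 and bowl_mid below 0.065 m or distance between each of walnut2, walnut4, walnut5 and bowl_mid below 0.065 m or distance between each of walnut3, walnut4, walnut5 and bowl_mid below 0.065 m) and (distance between walnut1 and bowl_mid below 0.065 m or (x of walnut1 in the frame of tub between -0.12 and 0.12 m and y of walnut1 in the frame of tub between -0.05 and 0.05 m)) and (distance between walnut2 and bowl_mid below 0.065 m or (x of walnut2 in the frame of tub between -0.12 and 0.12 m and y of walnut2 in the frame of tub between -0.05 and 0.05 m)) and (distance between walnut3 and bowl_mid below 0.065 m or (x of walnut3 in the frame of tub between -0.12 and 0.12 m and y of walnut3 in the frame of tub between -0.05 and 0.05 m)) and (distance between walnut4 and bowl_mid below 0.065 m or (x of walnut4 in the frame of tub between -0.12 and 0.12 m and y of walnut4 in the frame of tub between -0.05 and 0.05 m)) and (distance between walnut5 and bowl_mid below 0.065 m or (x of walnut5 in the frame of tub between -0.12 and 0.12 m and y of walnut5 in the frame of tub between -0.05 and 0.05 m)) and angle between bowl's own z axis and vertical below 0.1 rad and angle between scoop's own z axis and vertical below 0.06 rad and height (world z) of scoop below 0.009 m and horizontal distance between scoop and tray below 0.045 m and linear speed of each of scoop, bowl below 0.02 m/s); the robot touches nothing.
It fails at once if a finger touches a walnut (contact force between the fingers and walnut1 above 0.3 N or contact force between the fingers and walnut2 above 0.3 N or contact force between the fingers and walnut3 above 0.3 N or contact force between the fingers and walnut4 above 0.3 N or contact force between the fingers and walnut5 above 0.3 N).
It fails at once if the bowl is pushed more than 40 mm or tipped by more than 0.4 rad (distance of bowl from where it was at the start of the episode above 0.04 m or angle between bowl's own z axis and vertical above 0.4 rad).
It fails at once if the jar, tin or carton is moved more than 20 mm (distance of any of jar, tin, carton from where it was at the start of the episode above 0.02 m).
It also fails if it takes over 72 s, if anything falls off the work surface, if the arm or the gripper's body presses on something with over 40 N, if the wrist force passes 120 N, or if a joint passes its speed limit or range.

### The arm

A 6-joint arm with a two-finger parallel gripper is mounted at the origin on the work surface. World frame = base frame: x ahead of the robot, y to its left, z up, the work surface at z = 0. Lengths are in mm, angles in rad, forces in N, time in s.
With the tool pointing down it reaches from about 350 to 875 mm from the base axis. Payload 4.2 kg.
Tool frame: the origin (TCP) lies at the very end of the fingers, on their centre line; the grasp point (between the pads) lies 19 mm behind it; z points along the fingers, y is the line along which they close (so a half turn about z gives the same grasp; the last joint's range is limited). The gripper opens to 85 mm and grips with 20 to 120 N. Pads are 22 mm wide; open, the fingers measure 114 mm over their backs; the gripper's body (76 mm by 85 mm) begins 54 mm behind the grasp point. The pads swing forward as they close: fully open they stand 13 mm farther back than shut.
Start: joints at [1.404, 0.385, 0.008, 0, -1.194, -0.259], TCP at [258.122, 569.185, 197.212] pointing down, gripper open.
Joint ranges: [-3.14, 3.14], [-1.21, 2.06], [-1.07, 1.41], [-3.16, 2.05], [-2.99, -0.16], [-3.1, 3.1]. Speed limits (rad/s): [2.79, 2.79, 3.14, 3.14, 3.14, 3.14].

### API

Orientations are given as a unit quaternion [x, y, z, w].
In Python, from bench import read_state, get_image, get_calibration, job_done gives the robot as it stands.
- The arm moves only by the shell command python3 -m creep 'ROWS'. ROWS is a JSON object of lists of equal length, an entry for each row: "translation": the shift along the world's x, y, z in cm, a list of three; "delta_rot": the turn, a rotation vector about the world's x, y, z in degrees, a list of three; "hand": the finger opening in cm, from 0 to 8.54. A call has 1 to 8 rows; each row is the pose to reach, as a shift and turn from the pose commanded when the call began; what a row does not reach only later rows make up. A row lasts 1/8 s, in which the tool goes at most 62.5 mm and 10.7 degrees, less where a joint would pass 70% of its speed; a pose out of reach is approached as far as the arm can. A call with a gripper value outside its range is refused whole. The fingers move at their own pace and stop on an object; the grip force is fixed at half the most. Time passes only in rows, so rows that repeat a pose let the fingers close. It gives the time, the measured TCP pose, the force, the opening and the grip force at its end, in the units of the state.
- read_state(): the state, without advancing time (a new reading comes with each control period).
- get_image(name): name is "side" or "top"; returns (picture, depth): 480x640x3 uint8, red, green, blue; 480x640 float32, mm along the optical axis (not along the pixel's ray), 0 where there is no reading.
- get_calibration(name): a dict with "intrinsics" (3x3 intrinsics, pixels), "xyz" and "attitude" of the camera in the world. Camera axes: x right, y down, z forward; pixel columns grow to the right and rows downward; lengths in mm; the calibration is good to about 2 mm. A picture is of the moment at which its call begins. get_calibration takes no time and is no camera call.
- job_done(): hands the job in; it is judged then, once.
The state is a dict: "clock": time; "joints": joint angles; "joint_vel": joint speeds; "joint_efforts": joint torques, N m; "position": TCP position; "ee_rot": TCP orientation; "contact_force": force on the tool from outside, world axes, zero at the start; "wrist_torque": the same for the moment, N m; "gripper_width": finger opening in mm; "grasp_force": force on a finger pad.
Only numpy, scipy, OpenCV 4.12 (cv2) and the standard library are available. Lean on these libraries where they do the work, as an engineer would, in place of code of your own. Each camera call takes 0.05 s, during which the arm holds its last target. There are 200 camera calls.

## Working session

There is one attempt and no reset: what is moved stays moved. The work goes in short steps, Python scripts to look and compute and a shell command to move; the robot and the scene stay as the last step left them, time stands still between calls to the robot, and variables do not carry over. Pictures are saved under pics/ and viewed, at most 10 in all, crops included, and the job is handed in when it is done.

```bash
mkdir -p pics
cat > h.py <<'E'
import numpy as np,cv2
from scipy.spatial.transform import Rotation as R
from bench import *
def cloud(n):
    im,d=get_image(n); c=get_calibration(n); K=np.array(c["intrinsics"])
    v,u=np.mgrid[:480,:640]
    p=np.stack([(u-K[0,2])/K[0,0]*d,(v-K[1,2])/K[1,1]*d,d],-1)
    a=np.array(c["attitude"]); r=R.from_quat(a) if a.size==4 else R.from_matrix(a)
    w=p@r.as_matrix().T+np.array(c["xyz"]); w[d==0]=np.nan
    return im,w
E
python3 - <<'E'
from h import *
print(read_state())
for n in("top","side"):
    print(get_calibration(n))
    im,w=cloud(n); cv2.imwrite(f"pics/{n}0.png",im[...,::-1]); np.savez(f"{n}0.npz",im=im,w=w)
E
```

```text
{'clock': 0.0, 'joints': array([ 1.40358261e+00,  3.85570089e-01,  6.60249552e-03, -4.91976915e-04,
       -1.19403219e+00, -2.58576112e-01]), 'joint_vel': array([-1.63494033e-04, -5.96773333e-04, -6.67769311e-05, -3.16834694e-04,
       -1.79669826e-04,  2.46447458e-04]), 'joint_efforts': array([-2.48035767e-04, -3.92290378e+01,  1.88395035e+01,  4.18627068e+00,
       -4.69672916e-03, -8.60453362e-07]), 'position': array([257.87594051, 568.5742256 , 196.10543742]), 'ee_rot': array([ 9.77403545e-01, -2.11378909e-01, -1.78085670e-04,  1.11102038e-03]), 'contact_force': array([-0.46341654, -0.0292061 , -0.14680041]), 'wrist_torque': array([-0.01256351, -0.05051655, -0.02012441]), 'grasp_force': 0.0, 'gripper_width': 85.09898103854334}
{'intrinsics': array([[457.09543035,   0.        , 312.73248813],
       [  0.        , 457.09543035, 238.14579472],
       [  0.        ,   0.        ,   1.        ]]), 'xyz': array([411.49673472,  86.42819054, 992.36036838]), 'attitude': array([ 0.71673848, -0.69484271,  0.04974753, -0.03169761])}
{'intrinsics': array([[471.91520103,   0.        , 317.59670871],
       [  0.        , 471.91520103, 237.19173008],
       [  0.        ,   0.        ,   1.        ]]), 'xyz': array([ 396.2626657 , -576.45131041,  811.4232448 ]), 'attitude': array([ 0.92827444, -0.08747084,  0.02620548, -0.3605117 ])}
```

View pics/top0.png

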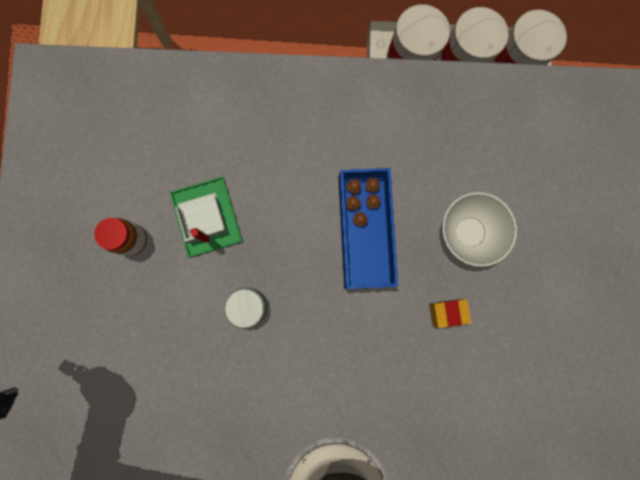

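View pics/side0.png

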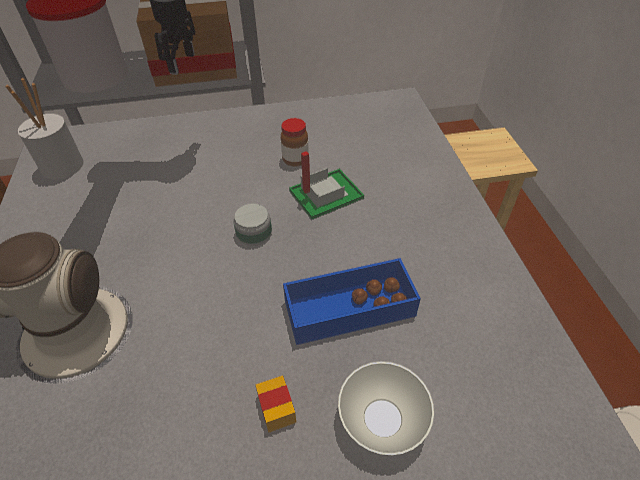

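Top view: scoop in its tray at (205,220) with handle at (200,237), walnuts at the far (up = +x) end of the tub at (365,200), and the bowl at (480,230). The handle is on the robot side, so tub and scoop axes both point roughly away from the robot. Next I measure them.

Run:
```python
from h import *
for n in("top","side"):
    f=np.load(n+"0.npz"); im=f["im"]; w=f["w"]; hsv=cv2.cvtColor(im,cv2.COLOR_RGB2HSV)
    H,S,V=[hsv[...,i].astype(int) for i in range(3)]; z=w[...,2]
    ins=(w[...,0]>250)&(w[...,0]<750)&(abs(w[...,1])<560)
    ben=ins&(S<40)&(z<25); print(n,"bench z",np.nanmedian(z[ben]))
    def rect(nm,m):
        p=w[m][:,:2].astype(np.float32); r=cv2.minAreaRect(p); print(nm,len(p),np.round(r[0],1),np.round(r[1],1),round(r[2],1),"z",np.round(np.nanpercentile(z[m],[5,50,95]),1))
    blue=ins&(H>100)&(H<130)&(S>120)
    rect("tubrim",blue&(z>54)&(z<70)); 
    rect("tray",ins&(H>45)&(H<85)&(S>100)&(z<22)&(w[...,1]>250))
    red=ins&((H<8)|(H>172))&(S>130)&(abs(w[...,1]-330)<110)&(w[...,0]>380)&(w[...,0]<520)&(z>20)&(z<160)
    # exclude jar by connected comps
    nl,l,st,c=cv2.connectedComponentsWithStats(red.astype(np.uint8))
    for i in range(1,nl):
        if st[i,4]>8: q=w[l==i]; print("red",st[i,4],np.round(c[i]),np.round(q.mean(0)),np.round(q.min(0)),np.round(q.max(0)))
    pan=ins&(S<60)&(abs(w[...,1]-330)<70)&(abs(w[...,0]-460)<75)&(z>9)&(z<60)
    rect("pan",pan); rect("panrim",pan&(z>31)&(z<50))
    br=ins&(S<60)&(w[...,1]<-150)&(z>52)&(z<68)
    p=w[br][:,:2].astype(np.float32); print("bowl",len(p),cv2.minEnclosingCircle(p),p.mean(0))
    nut=ins&(H<18)&(S>70)&(V>30)&(w[...,1]>-120)&(w[...,1]<40)&(w[...,0]>350)&(z>12)&(z<50)
    nl,l,st,c=cv2.connectedComponentsWithStats(nut.astype(np.uint8))
    for i in range(1,nl):
        if st[i,4]>15: q=w[l==i]; print("nut",st[i,4],np.round(c[i]),np.round((q.min(0)+q.max(0))/2),np.round(q[:,2].max()))
```

```text
top bench z -0.37266890883137194
tubrim 1029 [546.1 -49.6] [247.1 106.1] 4.3 z [56.6 61.1 64.3]
tray 1476 [565.4 296.1] [149.3 117.4] 18.7 z [ 0.8  3.8 11.9]
red 161 [122. 237.] [504. 432. 107.] [485. 425.  97.] [520. 440. 113.]
red 120 [199. 235.] [512. 284. 114.] [506. 280.  40.] [520. 293. 147.]
pan 144 [524.4 310.5] [53.2 88.9] 38.7 z [12.6 36.7 47. ]
panrim 91 [520.7 300.6] [79.  27.7] 89.5 z [33.6 42.7 47.4]
bowl 720 ((550.2379760742188, -282.12042236328125), 78.37544250488281) [ 554.2988  -296.14795]
nut 140 [372. 185.] [645. -62.  30.] 39.0
nut 136 [354. 186.] [640. -20.  30.] 38.0
nut 132 [373. 202.] [607. -64.  32.] 42.0
nut 137 [353. 203.] [604. -21.  31.] 39.0
nut 130 [360. 219.] [568. -37.  32.] 40.0
side bench z -0.22867680933592283
tubrim 952 [546.8 -53. ] [248.7 108.6] 4.1 z [56.  61.3 63.6]
tray 635 [570.5 294.3] [159.8 121. ] 19.0 z [ 0.9  3.9 12.4]
red 62 [291. 131.] [503. 430. 108.] [486. 419.  98.] [519. 440. 113.]
red 36 [304. 156.] [513. 282. 140.] [507. 276. 124.] [520. 292. 148.]
red 24 [305. 168.] [514. 279. 107.] [507. 274.  94.] [519. 283. 122.]
red 19 [306. 187.] [514. 279.  46.] [509. 275.  30.] [520. 283.  61.]
pan 99 [508.  299.8] [77.9 52.4] 89.2 z [10.3 26.4 46. ]
panrim 39 [520.8 299.5] [77.9 26.1] 89.7 z [32.5 41.1 46.5]
bowl 1179 ((550.52490234375, -283.9008483886719), 78.21297454833984) [ 557.1339  -276.51764]
nut 168 [391. 284.] [640. -27.  27.] 38.0
nut 171 [374. 287.] [605. -28.  28.] 39.0
nut 174 [359. 296.] [570. -41.  28.] 39.0
nut 91 [398. 297.] [645. -65.  30.] 38.0
nut 97 [381. 301.] [608. -67.  31.] 40.0
```

Run:
```python
from h import *
P=[]
for n in("top","side"):
    f=np.load(n+"0.npz"); im=f["im"]; w=f["w"]; hsv=cv2.cvtColor(im,cv2.COLOR_RGB2HSV)
    H,S,V=[hsv[...,i].astype(int) for i in range(3)]; z=w[...,2]
    m=(S<70)&(V>125)&(np.hypot(w[...,0]-560,w[...,1]-296)<62)&(z>3)&(z<55)
    p=w[m]; r=cv2.minAreaRect(p[:,:2].astype(np.float32)); print(n,len(p),r)
    P.append(p)
    b=(z>36)&(z<50)&m; q=w[b]; print("back wall",len(q),np.polyfit(q[:,1],q[:,0],1),q.mean(0),q.min(0),q.max(0))
    h=((H<8)|(H>172))&(S>110)&(np.hypot(w[...,0]-513,w[...,1]-283)<25)&(z>135); q=w[h];print("htop",len(q),q.mean(0),q.min(0),q.max(0))
print(cv2.minAreaRect(np.vstack(P)[:,:2].astype(np.float32)))
im=np.load("top0.npz")["im"][165:275,150:260,::-1]; cv2.imwrite("pics/c.png",cv2.resize(im,(600,600),interpolation=2))
```

```text
top 1259 ((561.9938354492188, 309.6036682128906), (92.26506042480469, 93.61448669433594), 18.8846492767334)
back wall 128 [-1.12714539e-01  5.78078918e+02] [544.68803191 296.2429342   40.92452456] [507.06701752 252.35970801  36.00557231] [604.97666104 353.03999911  49.04661787]
htop 54 [513.54307408 286.37893977 143.17352582] [506.8435156  280.13305996 136.67263696] [520.20587514 292.8592257  147.20687887]
side 334 ((565.5355224609375, 305.5584411621094), (98.37773895263672, 89.25360870361328), 22.347627639770508)
back wall 33 [2.68256868e-02 5.43213074e+02] [550.82058808 283.59064947  41.31877786] [509.13719657 250.25216475  36.34195618] [605.19671992 351.19867369  46.99834955]
htop 42 [514.36691588 281.78377217 142.33309459] [506.87099744 275.83579032 136.31871643] [522.23878324 292.4333074  147.75384195]
((563.7411499023438, 308.4063720703125), (99.53142547607422, 95.88626861572266), 22.347631454467773)
```

View pics/c.png

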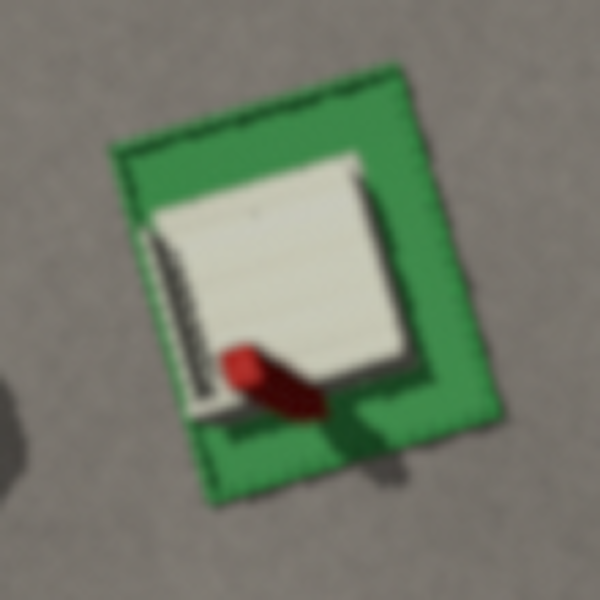

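Both images agree that the scoop is parallel to the tray: yaw is about 18°, the handle axis is at about (513.5, 284), and its top is at 145 mm as expected. I'll move above the handle.

```bash
python3 -m creep '{"translation":[[4,-4.5,0],[8.5,-9.5,0],[13,-14.5,0],[17.5,-19.5,0],[21.5,-24,0],[25.56,-28.46,0],[25.56,-28.46,0],[25.56,-28.46,0]],"delta_rot":[[0,0,7],[0,0,14],[0,0,21],[0,0,28],[0,0,35],[0,0,42.4],[0,0,42.4],[0,0,42.4]],"hand":[8.5,8.5,8.5,8.5,8.5,8.5,8.5,8.5]}'
python3 - <<'E'
from h import *
s=read_state();print(s["joints"],s["contact_force"],R.from_quat(s["ee_rot"]).as_matrix().round(3))
for n in("top","side"):
    im,w=cloud(n); im=im[...,::-1]; cv2.imwrite(f"pics/{n}1.png",im[100:340,100:420] if n=="side" else im)
E
```

```text
clock: 1.1
position: [513.8, 283.9, 196.7]
ee_rot: [0.988, 0.155, -0.0, 0.0]
contact_force: [-0.6, 0.3, 0.2]
gripper_width: 85.0
grasp_force: 0.0
[ 7.80338485e-01  3.21264277e-01 -8.85565399e-02 -3.62438354e-04
 -1.16188722e+00  1.10262462e+00] [-0.56840588  0.28111225  0.24218898] [[ 0.952  0.307 -0.001]
 [ 0.307 -0.952 -0.   ]
 [-0.001  0.    -1.   ]]
```

View pics/side1.png

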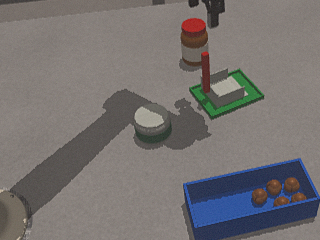

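The picture shows the gripper at about (212,10) in the crop, directly above the red handle at (205,55), which leaves clear room to descend.

```bash
python3 -m creep '{"translation":[[0,0,-3],[0,0,-6],[0,0,-9],[0,0,-10.6],[0,0,-10.6],[0,0,-10.6],[0,0,-10.6],[0,0,-10.6]],"delta_rot":[[0,0,0],[0,0,0],[0,0,0],[0,0,0],[0,0,0],[0,0,0],[0,0,0],[0,0,0]],"hand":[8.5,8.5,8.5,8.5,8.5,1,0.5,0.5]}'; python3 -m creep '{"translation":[[0,0,0],[0,0,0],[0,0,0],[0,0,0]],"delta_rot":[[0,0,0],[0,0,0],[0,0,0],[0,0,0]],"hand":[0.5,0.5,0.5,0.5]}'
```

```text
clock: 2.2
position: [514.1, 284.8, 92.1]
ee_rot: [0.988, 0.156, 0.001, -0.0]
contact_force: [-0.4, 0.1, 0.2]
gripper_width: 31.7
grasp_force: 0.0
clock: 2.7
position: [513.8, 284.7, 91.5]
ee_rot: [0.988, 0.157, 0.0, -0.0]
contact_force: [-2.3, 0.6, 3.2]
gripper_width: 12.3
grasp_force: 61.4
```

Gripped (60 N). Lift and look.

```bash
python3 -m creep '{"translation":[[0,0,1],[0,0,3],[0,0,6],[0,0,9],[0,0,12],[0,0,13],[0,0,13],[0,0,13]],"delta_rot":[[0,0,0],[0,0,0],[0,0,0],[0,0,0],[0,0,0],[0,0,0],[0,0,0],[0,0,0]],"hand":[0.5,0.5,0.5,0.5,0.5,0.5,0.5,0.5]}'
cat > sc.py <<'E'
from h import *
# scoop pan points relative to expected scoop frame (tool down grip)
def scoop(name):
    im,w=cloud(name); s=read_state(); T=R.from_quat(s["ee_rot"]).as_matrix()
    # scoop axes from tool: x=tool x, y=-tool y, z=-tool z
    A=np.stack([T[:,0],-T[:,1],-T[:,2]],1); g=s["position"]-19*T[:,2]
    o=g-A@[-53,0,105]; q=(w-o)@A
    return im,w,q,o,A
E
python3 - <<'E'
from sc import *
for n in("top","side"):
    im,w,q,o,A=scoop(n); print(o)
    hsv=cv2.cvtColor(im,cv2.COLOR_RGB2HSV)
    m=(np.abs(q[...,0])<75)&(np.abs(q[...,1])<60)&(q[...,2]>-25)&(q[...,2]<60)&(hsv[...,1]<70)
    p=q[m]; print(n,len(p),np.percentile(p,[2,98],axis=0).round(1), cv2.minAreaRect(p[:,:2].astype(np.float32)))
    fl=p[(abs(p[:,0])<30)&(abs(p[:,1])<30)&(p[:,2]<12)]
    if len(fl)>20:
        c=np.linalg.lstsq(np.c_[fl[:,:2],np.ones(len(fl))],fl[:,2],rcond=None)[0]; print("floor z=",c,len(fl))
    cv2.imwrite(f"pics/{n}2.png",im[...,::-1])
E
```

```text
clock: 3.7
position: [512.9, 284.0, 219.5]
ee_rot: [0.988, 0.156, -0.001, 0.001]
contact_force: [-0.6, -0.3, -1.4]
gripper_width: 12.1
grasp_force: 60.9
[563.17661351 300.25384648 133.3272381 ]
top 805 [[-46.4 -39.7  -2.6]
 [ 43.   38.7  40.8]] ((-1.1388053894042969, 2.262054443359375), (90.90069580078125, 83.84912109375), 0.558359682559967)
floor z= [-0.00290799  0.00658019  0.52770997] 203
[563.33915736 300.35788685 133.49399212]
side 1096 [[-46.8 -44.2  -2. ]
 [ 40.7  41.5  38.5]] ((-7.3807830810546875, -1.0851516723632812), (105.96147155761719, 90.53872680664062), 1.2598154544830322)
floor z= [-0.00459133  0.00450846  0.55363739] 178
```

View pics/side2.png

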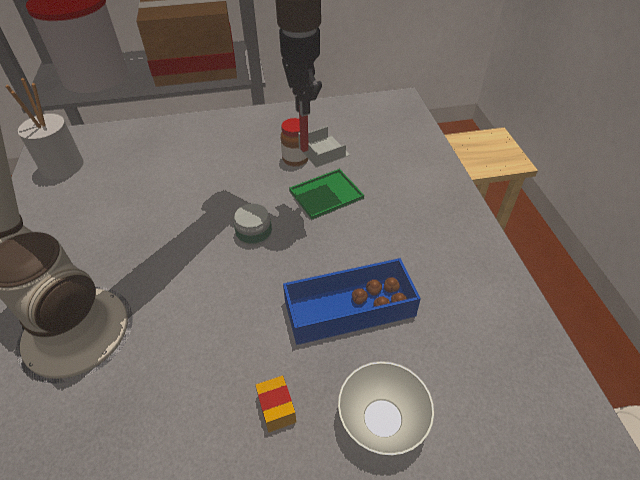

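The picture shows the scoop hanging level at about (320,145), with the tray empty at (327,192). Measured against the tool it is within about 1° and sits about 2 mm low. I'll carry it over the empty half of the tub.

```bash
python3 -m creep '{"translation":[[-1,-4.9,0],[-2,-9.8,0],[-3,-14.7,0],[-4,-19.6,0],[-5,-24.5,0],[-6,-29.4,0],[-7,-34.3,0],[-7,-34.3,0]],"delta_rot":[[0,0,-2],[0,0,-4],[0,0,-6],[0,0,-8],[0,0,-10],[0,0,-12],[0,0,-14.3],[0,0,-14.3]],"hand":[0.5,0.5,0.5,0.5,0.5,0.5,0.5,0.5]}'; python3 -m creep '{"translation":[[0,0,-2],[0,0,-4],[0,0,-4],[0,0,-4]],"delta_rot":[[0,0,0],[0,0,0],[0,0,0],[0,0,0]],"hand":[0.5,0.5,0.5,0.5]}'
cat > tubchk.py <<'E'
from sc import *
for n in("top","side"):
    im,w,q,o,A=scoop(n); hsv=cv2.cvtColor(im,cv2.COLOR_RGB2HSV)
    m=(np.abs(q[...,0])<60)&(np.abs(q[...,1])<55)&(q[...,2]>-10)&(q[...,2]<60)&(hsv[...,1]<70)
    p=w[m]; r=cv2.minAreaRect(p[:,:2].astype(np.float32)); print(n,"scoop",r)
    b=(hsv[...,0]>100)&(hsv[...,0]<130)&(hsv[...,1]>120)&(w[...,2]>54)&(w[...,2]<70)&(w[...,0]>350)
    print("tub",cv2.minAreaRect(w[b][:,:2].astype(np.float32)),"o",o, "yaw",np.degrees(np.arctan2(A[1,0],A[0,0])))
    t=np.radians(4.2);u=np.array([np.cos(t),np.sin(t)]);v=np.array([-u[1],u[0]])
    d=w[...,:2]-[546.5,-51.3]
    lat=d@v; print("tub-frame lat rim",np.percentile(lat[b],[1,99]).round(1),"scoop lat",np.percentile((p[:,:2]-[546.5,-51.3])@v,[1,99]).round(1),"lon tub",np.percentile((d@u)[b],[1,99]).round(1),"scoop lon",np.percentile((p[:,:2]-[546.5,-51.3])@u,[1,99]).round(1))
    cv2.imwrite(f"pics/{n}3.png",im[...,::-1])
E
python3 tubchk.py
```

```text
clock: 4.8
position: [442.3, -60.9, 220.6]
ee_rot: [1.0, 0.03, -0.001, 0.0]
contact_force: [0.7, 0.2, -1.6]
gripper_width: 12.5
grasp_force: 60.9
clock: 5.3
position: [444.4, -58.1, 181.8]
ee_rot: [0.999, 0.033, 0.0, 0.0]
contact_force: [-0.5, 0.9, -1.2]
gripper_width: 12.6
grasp_force: 60.8
top scoop ((530.885009765625, -48.221473693847656), (29.05747413635254, 87.3991470336914), 13.498459815979004)
tub ((592.623291015625, -46.06234359741211), (154.81234741210938, 106.21839904785156), 4.517525672912598) o [497.5740326  -54.57139831  96.09887589] yaw 3.7561490646503937
tub-frame lat rim [-50.5  54.6] scoop lat [-37.7  45.3] lon tub [-27.6 122.9] scoop lon [-33.6  -5.5]
side scoop ((489.94830322265625, -55.23414611816406), (104.33165740966797, 87.38526153564453), 5.375635623931885)
tub ((546.803955078125, -52.56889343261719), (249.1048126220703, 109.58504486083984), 3.8980181217193604) o [497.53793399 -54.59170272  96.16764074] yaw 3.7421776224674668
tub-frame lat rim [-55.1  51.3] scoop lat [-42.7  42.1] lon tub [-123.5  123.3] scoop lon [-94.8  -5.9]
```

```bash
python3 -c "
import cv2,numpy as np
a=cv2.imread('pics/top3.png')[140:310,310:540];b=cv2.imread('pics/side3.png')[180:380,260:460]
cv2.imwrite('pics/m3.png',np.hstack([cv2.resize(a,(400,300)),cv2.resize(b,(300,300))]))"
```

```text
(no output)
```

View pics/m3.png

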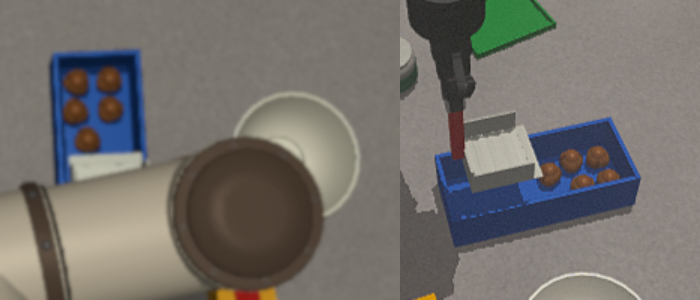

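The picture shows the scoop in the near half of the tub with its lip just short of the nearest walnut, (88,140) in the left panel. Relative to the tub it sits about 1.7 mm too far to +y, so I'll correct that and descend.

```bash
python3 -m creep '{"translation":[[-0.2,-0.17,0],[-0.2,-0.17,-1.5],[-0.2,-0.17,-3],[-0.2,-0.17,-4.5],[-0.2,-0.17,-6],[-0.2,-0.17,-7.3],[-0.2,-0.17,-7.8],[-0.2,-0.17,-7.8]],"delta_rot":[[0,0,0],[0,0,0],[0,0,0],[0,0,0],[0,0,0],[0,0,0],[0,2,0],[0,2,0]],"hand":[0.5,0.5,0.5,0.5,0.5,0.5,0.5,0.5]}'; python3 -m creep '{"translation":[[0,0,0],[0,0,0]],"delta_rot":[[0,0,0],[0,0,0]],"hand":[0.5,0.5]}'; python3 tubchk.py | tail -3
```

```text
clock: 6.4
position: [442.9, -60.0, 103.2]
ee_rot: [0.999, 0.032, -0.017, -0.0]
contact_force: [0.4, 0.8, -1.1]
gripper_width: 12.3
grasp_force: 60.9
clock: 6.65
position: [441.9, -60.1, 103.6]
ee_rot: [0.999, 0.032, -0.017, -0.001]
contact_force: [-0.0, -0.1, -1.0]
gripper_width: 12.8
grasp_force: 60.9
side scoop ((491.19696044921875, -58.18073272705078), (98.53897857666016, 101.390869140625), 6.207393646240234)
tub ((546.8209228515625, -52.993865966796875), (248.6552276611328, 107.84965515136719), 4.275218486785889) o [491.69995422 -56.65562516  15.74621731] yaw 3.7076164192554018
tub-frame lat rim [-54.9  51.5] scoop lat [-35.7  46. ] lon tub [-123.4  123.4] scoop lon [-100.2  -11.3]
```

```bash
python3 -m creep '{"translation":[[0,0,-0.3],[0,0,-0.5],[0,0,-0.5],[0,0,-0.5]],"delta_rot":[[0,0,0],[0,0,0],[0,0,0],[0,0,0]],"hand":[0.5,0.5,0.5,0.5]}'; python3 -m creep '{"translation":[[0,0,-0.15],[0,0,-0.15],[0,0,-0.15]],"delta_rot":[[0,0,0],[0,0,0],[0,0,0]],"hand":[0.5,0.5,0.5]}'
```

```text
clock: 7.25
position: [441.7, -60.1, 98.2]
ee_rot: [0.999, 0.032, -0.017, -0.001]
contact_force: [-0.4, 0.8, -0.8]
gripper_width: 12.8
grasp_force: 60.9
clock: 7.62
position: [441.7, -60.1, 96.8]
ee_rot: [0.999, 0.032, -0.017, -0.001]
contact_force: [-0.2, 0.1, -0.1]
gripper_width: 12.2
grasp_force: 61.2
```

```bash
python3 -m creep '{"translation":[[0,0,-0.1],[0,0,-0.15],[0,0,-0.15]],"delta_rot":[[0,0,0],[0,0,0],[0,0,0]],"hand":[0.5,0.5,0.5]}'; python3 -m creep '{"translation":[[1,0.07,0],[2,0.15,0],[3,0.22,0],[4,0.29,0],[4,0.29,0]],"delta_rot":[[0,0,0],[0,0,0],[0,0,0],[0,0,0],[0,0,0]],"hand":[0.5,0.5,0.5,0.5,0.5]}'
```

```text
clock: 8.0
position: [441.0, -60.2, 96.2]
ee_rot: [0.999, 0.033, -0.018, -0.0]
contact_force: [-5.7, 1.4, 9.6]
gripper_width: 12.4
grasp_force: 62.3
clock: 8.62
position: [477.7, -58.1, 105.7]
ee_rot: [0.999, 0.035, -0.021, 0.001]
contact_force: [-32.5, 11.9, 70.5]
gripper_width: 12.7
grasp_force: 73.5
```

Force climbed to 70 N and the scoop rose, so I'm backing off at once and looking.

```bash
python3 -m creep '{"translation":[[-1,-0.07,0.5],[-2,-0.15,0.8],[-2,-0.15,0.8]],"delta_rot":[[0,0,0],[0,0,0],[0,0,0]],"hand":[0.5,0.5,0.5]}'; python3 tubchk.py; python3 -c "
import cv2,numpy as np
a=cv2.imread('pics/top3.png')[140:310,310:540];b=cv2.imread('pics/side3.png')[200:380,260:440]
cv2.imwrite('pics/m4.png',np.hstack([cv2.resize(a,(300,225)),cv2.resize(b,(500,500))[:225] if 0 else cv2.resize(b,(225,225))]));cv2.imwrite('pics/m5.png',cv2.resize(b,(600,600)))"
```

```text
clock: 9.0
position: [462.7, -58.6, 103.9]
ee_rot: [0.999, 0.033, -0.016, -0.001]
contact_force: [-0.5, 1.1, 8.0]
gripper_width: 12.3
grasp_force: 65.5
top scoop ((568.1829223632812, -49.51164245605469), (12.634617805480957, 101.72563171386719), 12.659173011779785)
tub ((546.6994018554688, -49.413352966308594), (245.6435089111328, 106.13369750976562), 4.141767501831055) o [512.78275472 -55.21203587  16.24583326] yaw 3.7418854202813105
tub-frame lat rim [-50.7  54.7] scoop lat [-50.5  47.2] lon tub [-122.1  122.7] scoop lon [ 9.1 25.5]
side scoop ((500.9154968261719, -39.48979949951172), (125.31471252441406, 81.27792358398438), 23.199769973754883)
tub ((546.4082641601562, -52.604637145996094), (248.0873260498047, 109.44672393798828), 4.149670600891113) o [512.71163152 -55.20949167  16.21525473] yaw 3.74195346362549
tub-frame lat rim [-55.3  51.6] scoop lat [-20.1  45.6] lon tub [-123.6  123.2] scoop lon [-91.2 -20.9]
```

View pics/m5.png

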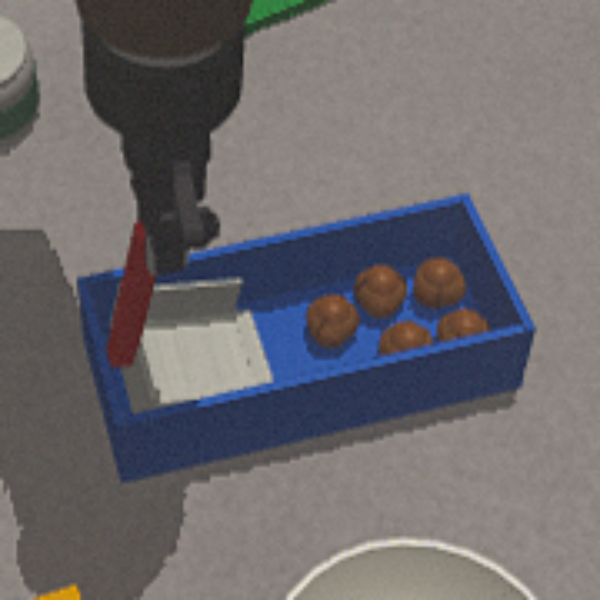

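The side view shows the scoop pitched lip-down in the grip: the handle leans from (120,360) to (145,230). The lip caught on the tub floor, and the walnuts have not moved. I'll lift it and measure the pitch.

```bash
python3 -m creep '{"translation":[[-0.5,0,1.5],[-1.2,-0.08,4],[-1.2,-0.08,7],[-1.2,-0.08,9],[-1.2,-0.08,9],[-1.2,-0.08,9]],"delta_rot":[[0,0,0],[0,0,0],[0,0,0],[0,0,0],[0,0,0],[0,0,0]],"hand":[0.5,0.5,0.5,0.5,0.5,0.5]}'
cat > pitch.py <<'E'
from sc import *
im,w,q,o,A=scoop("side"); hsv=cv2.cvtColor(im,cv2.COLOR_RGB2HSV)
m=(q[...,0]>-90)&(q[...,0]<80)&(np.abs(q[...,1])<60)&(q[...,2]>-60)&(q[...,2]<70)&(hsv[...,1]<70)&(w[...,2]>64)
p=q[m]; rng=np.random.default_rng(0); best=None
for _ in range(2000):
    a=p[rng.choice(len(p),3,False)]; n=np.cross(a[1]-a[0],a[2]-a[0]); l=np.linalg.norm(n)
    if l<200: continue
    n/=l; n*=np.sign(n[2])
    if n[2]<.8: continue
    k=abs((p-a[0])@n)<1.5
    if best is None or k.sum()>best.sum(): best=k
f=p[best]; c=f.mean(0); n=np.linalg.svd(f-c)[2][2]; n*=np.sign(n[2])
print("o",o,"n",len(p),len(f),"normal tool frame",n,"pitch lipdown deg",np.degrees(np.arctan2(n[0],n[2])),"roll",np.degrees(np.arctan2(n[1],n[2])))
th=np.arctan2(n[0],n[2])
# rotate about grip to scoop frame
g=np.array([-53,0,105.]); Ry=R.from_rotvec([0,th,0]).as_matrix(); s=(p-g)@Ry+g
fs=s[best]; print("floor in scoop frame z",fs[:,2].mean(),"x",np.percentile(fs[:,0],[1,99]),"y",np.percentile(s[:,1],[1,99]), cv2.minAreaRect(fs[:,:2].astype(np.float32)))
nw=A@n; print("world normal",nw)
E
python3 pitch.py
```

```text
clock: 9.85
position: [448.2, -59.7, 191.8]
ee_rot: [0.999, 0.032, -0.019, -0.001]
contact_force: [0.1, 0.3, -2.2]
gripper_width: 12.5
grasp_force: 64.5
o [497.74314936 -56.34187387 103.66294927] n 1977 790 normal tool frame [0.13165465 0.00765061 0.99126612] pitch lipdown deg 7.565441344668146 roll 0.44220136067512816
floor in scoop frame z 4.110990870972432 x [-48.61720723  31.53204264] y [-44.63090925  39.94785028] ((-12.766939163208008, -2.3454246520996094), (84.55949401855469, 89.53443908691406), 89.59978485107422)
world normal [0.16955989 0.01643169 0.98538289]
```

The scoop slipped 7.5° lip-down and shifted back about 10 mm in the pads. I'll level it, stand it on the empty half of the tub floor and regrip properly.

```bash
python3 -m creep '{"translation":[[-0.5,0,0],[-1.5,-0.1,0],[-1.5,-0.1,0],[-1.5,-0.1,0]],"delta_rot":[[0.3,-4.8,0],[0.7,-9.7,0],[0.7,-9.7,0],[0.7,-9.7,0]],"hand":[0.5,0.5,0.5,0.5]}'
cat >> pitch.py <<'E'
W=w[m][best]; t=np.radians(4.2);u=np.array([np.cos(t),np.sin(t)]);v=np.array([-u[1],u[0]]); d=W[:,:2]-[546.5,-53]
print("floor world z",np.percentile(W[:,2],[2,50,98]),"tub lon",np.percentile(d@u,[1,5,50,95,99]),"lat",np.percentile(d@v,[1,99]))
h=((hsv[...,0]<8)|(hsv[...,0]>172))&(hsv[...,1]>110)&(abs(q[...,0]+53)<40)&(abs(q[...,1])<25)
H=w[h]; dh=H[:,:2]-[546.5,-53]; print("handle",len(H),"z",np.percentile(H[:,2],[1,99]),"lon",np.percentile(dh@u,[2,50,98]),"lat",np.percentile(dh@v,[2,50,98]))
print("tcp lon",(o[:2]+A[:2]@[-53,0,105]-[546.5,-53])@u)
cv2.imwrite("pics/side6.png",cv2.resize(im[150:350,240:440,::-1],(600,600)))
E
python3 pitch.py
```

```text
clock: 10.4
position: [434.6, -60.6, 192.8]
ee_rot: [0.997, 0.032, 0.067, -0.004]
contact_force: [0.2, 0.3, -0.8]
gripper_width: 12.7
grasp_force: 64.4
o [498.91507107 -56.05677156 114.75285234] n 2157 917 normal tool frame [0.13843393 0.00750533 0.99034323] pitch lipdown deg 7.9574605172080695 roll 0.4342088070007672
floor in scoop frame z 4.188350790235611 x [-48.90485302  31.9471429 ] y [-44.81945061  40.16113381] ((-12.43832015991211, -2.1868133544921875), (89.631103515625, 84.93000793457031), 0.3298496901988983)
world normal [0.00478884 0.00461174 0.9999779 ]
floor world z [109.2993146  110.70016424 112.17428978] tub lon [-110.6110412  -107.00421669  -68.2690967   -32.27436656  -29.90160756] lat [-42.93021362  39.6551692 ]
handle 286 z [136.89712227 235.64731228] lon [-132.78352305 -126.34902031 -118.35340724] lat [-9.02735859 -6.92684408 -4.77114725]
tcp lon -114.21522086998573
```

```bash
python3 -m creep '{"translation":[[1.1,0.12,0],[2.2,0.24,-1],[2.2,0.24,-3],[2.2,0.24,-5],[2.2,0.24,-7],[2.2,0.24,-8.5],[2.2,0.24,-9.5],[2.2,0.24,-9.5]],"delta_rot":[[0,0,0],[0,0,0],[0,0,0],[0,0,0],[0,0,0],[0,0,0],[0,0,0],[0,0,0]],"hand":[0.5,0.5,0.5,0.5,0.5,0.5,0.5,0.5]}'; python3 -m creep '{"translation":[[0,0,-0.2],[0,0,-0.4],[0,0,-0.5],[0,0,-0.5]],"delta_rot":[[0,0,0],[0,0,0],[0,0,0],[0,0,0]],"hand":[0.5,0.5,0.5,0.5]}';  python3 -m creep '{"translation":[[0,0,-0.1],[0,0,-0.15],[0,0,-0.15]],"delta_rot":[[0,0,0],[0,0,0],[0,0,0]],"hand":[0.5,0.5,0.5]}'
```

```text
clock: 11.45
position: [456.5, -58.2, 97.1]
ee_rot: [0.997, 0.032, 0.066, -0.004]
contact_force: [-0.7, 0.0, -1.0]
gripper_width: 12.4
grasp_force: 64.4
clock: 11.95
position: [456.7, -58.1, 93.3]
ee_rot: [0.997, 0.032, 0.067, -0.004]
contact_force: [-0.5, -0.1, -2.0]
gripper_width: 12.2
grasp_force: 64.4
clock: 12.32
position: [456.7, -58.1, 91.7]
ee_rot: [0.997, 0.032, 0.067, -0.004]
contact_force: [-0.0, 0.6, -1.3]
gripper_width: 12.1
grasp_force: 64.4
```

```bash
python3 -m creep '{"translation":[[0,0,-0.1],[0,0,-0.1],[0,0,-0.1],[0,0,-0.1],[0,0,-0.1],[0,0,-0.1]],"delta_rot":[[0,0,0],[0,0,0],[0,0,0],[0,0,0],[0,0,0],[0,0,0]],"hand":[0.5,8,8,8,8,8]}'; python3 -m creep '{"translation":[[-0.7,0,0],[-1.39,0,0.05],[-1.39,0,0.05],[-1.39,0,0.05]],"delta_rot":[[-0.3,4,0],[-0.6,7.7,0.4],[-0.6,7.7,0.4],[-0.6,7.7,0.4]],"hand":[8,8,8,8]}';python3 pitch.py >/dev/null
python3 - <<'E'
from sc import *
im,w,q,o,A=scoop("side");hsv=cv2.cvtColor(im,cv2.COLOR_RGB2HSV)
print(A.round(3))
h=((hsv[...,0]<8)|(hsv[...,0]>172))&(hsv[...,1]>110)&(abs(q[...,0]+53)<40)&(abs(q[...,1])<25)
print("handle in tool-based scoop frame",h.sum(),np.percentile(q[h],[2,50,98],axis=0).round(1))
for lo in(25,45,65,85,105,125):
    k=h&(q[...,2]>lo)&(q[...,2]<lo+20); print(lo,k.sum(),np.median(q[k],axis=0) if k.sum() else 0)
E
```

```text
clock: 13.08
position: [456.8, -58.1, 90.8]
ee_rot: [0.997, 0.032, 0.067, -0.004]
contact_force: [0.1, 0.5, 0.7]
gripper_width: 80.0
grasp_force: 0.0
clock: 13.58
position: [442.4, -58.2, 91.0]
ee_rot: [0.999, 0.036, 0.0, -0.001]
contact_force: [-0.4, 0.3, -0.3]
gripper_width: 80.1
grasp_force: 0.0
[[ 0.997 -0.072  0.   ]
 [ 0.072  0.997 -0.002]
 [ 0.     0.002  1.   ]]
handle in tool-based scoop frame 114 [[-59.7 -10.5  30.9]
 [-53.8  -8.2  56.5]
 [-44.6  -5.2 104.5]]
25 30 [-53.44268625  -8.52318901  38.26171591]
45 51 [-51.27460367  -8.06368227  55.60190682]
65 23 [-55.6450667   -8.44256922  70.9636566 ]
85 7 [-59.35104002  -6.53667899  90.74356407]
105 3 [-59.29391097  -6.84345484 108.08140141]
125 0 0Traceback (most recent call last):
  File "pitch.py", line 6, in <module>
    a=p[rng.choice(len(p),3,False)]; n=np.cross(a[1]-a[0],a[2]-a[0]); l=np.linalg.norm(n)
        ~~~~~~~~~~^^^^^^^^^^^^^^^^
  File "numpy/random/_generator.pyx", line 920, in numpy.random._generator.Generator.choice
ValueError: Cannot take a larger sample than population when replace is False
```

View pics/side6.png

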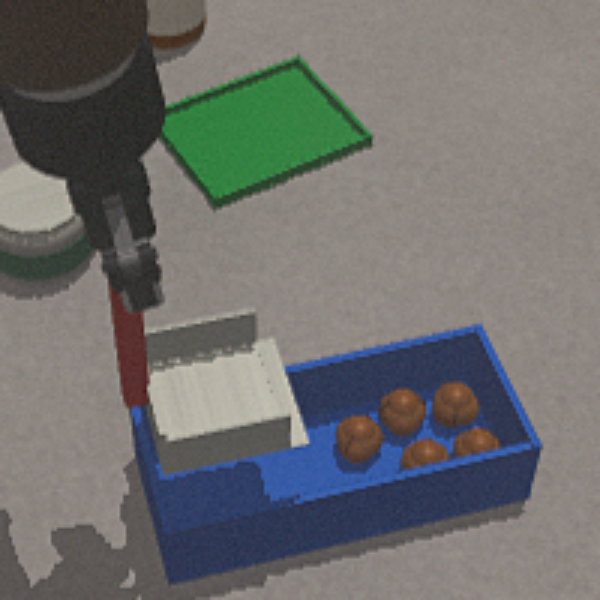

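That picture is from before the lowering; the levelled scoop was held above the near half. The handle fit now puts the bar centred between the open pads, so I regrip and raise it 1.5 mm.

```bash
python3 -m creep '{"translation":[[0,0,0],[0,0,0],[0,0,0],[0,0,0],[0,0,0],[0,0,0],[0,0,0.1],[0,0,0.15]],"delta_rot":[[0,0,0],[0,0,0],[0,0,0],[0,0,0],[0,0,0],[0,0,0],[0,0,0],[0,0,0]],"hand":[0.5,0.5,0.5,0.5,0.5,0.5,0.5,0.5]}';python3 -m creep '{"translation":[[0,0,0],[0.5,0.04,0],[1,0.07,0],[1,0.07,0]],"delta_rot":[[0,0,0],[0,0,0],[0,0,0],[0,0,0]],"hand":[0.5,0.5,0.5,0.5]}'
python3 - <<'E'
from h import *
im,_=get_image("side");cv2.imwrite("pics/side7.png",cv2.resize(im[200:360,240:440,::-1],(750,600)))
E
```

```text
clock: 14.68
position: [442.5, -58.0, 92.5]
ee_rot: [0.999, 0.036, -0.0, -0.001]
contact_force: [-0.3, 0.7, -1.7]
gripper_width: 12.6
grasp_force: 60.0
clock: 15.18
position: [453.4, -57.3, 92.7]
ee_rot: [0.999, 0.036, 0.0, -0.001]
contact_force: [0.1, 0.1, -1.7]
gripper_width: 12.9
grasp_force: 60.0
```

View pics/side7.png

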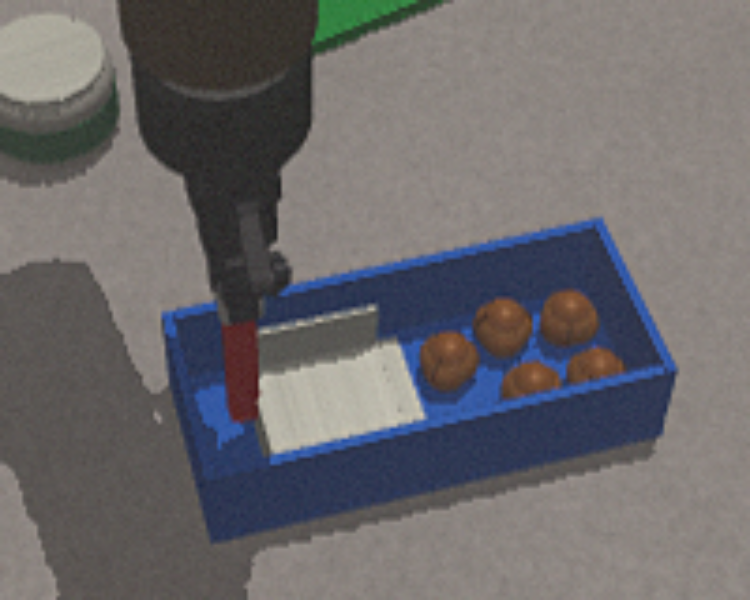

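The picture shows the scoop level and upright, its lip at (420,415) just before the first walnut (448,360), with no drag. I'll advance in stages.

```bash
python3 -m creep '{"translation":[[0.5,0.04,0],[1,0.07,0],[1.5,0.11,0],[2,0.15,0],[2.5,0.18,0],[2.5,0.18,0]],"delta_rot":[[0,0,0],[0,0,0],[0,0,0],[0,0,0],[0,0,0],[0,0,0]],"hand":[0.5,0.5,0.5,0.5,0.5,0.5]}';python3 -m creep '{"translation":[[0.5,0.04,0],[1,0.07,0],[1.5,0.11,0],[2,0.15,0],[2.5,0.18,0],[2.5,0.18,0]],"delta_rot":[[0,0,0],[0,0,0],[0,0,0],[0,0,0],[0,0,0],[0,0,0]],"hand":[0.5,0.5,0.5,0.5,0.5,0.5]}'
```

```text
clock: 15.98
position: [478.3, -55.6, 92.7]
ee_rot: [0.999, 0.036, 0.0, -0.001]
contact_force: [-0.5, 0.7, -1.1]
gripper_width: 12.7
grasp_force: 59.9
clock: 16.73
position: [503.2, -53.8, 92.6]
ee_rot: [0.999, 0.036, 0.0, -0.001]
contact_force: [-0.5, 1.2, -2.0]
gripper_width: 13.0
grasp_force: 59.9
```

```bash
cat > nuts.py <<'E'
from sc import *
for n in("side","top"):
    im,w,q,o,A=scoop(n);hsv=cv2.cvtColor(im,cv2.COLOR_RGB2HSV);z=w[...,2]
    t=np.radians(4.2);d=w[...,:2]-[546.5,-51.3];lon=d@[np.cos(t),np.sin(t)];lat=d@[-np.sin(t),np.cos(t)]
    print(n,"TCP",read_state()["position"],"lip lon",((o+A@[43,0,0])[:2]-[546.5,-51.3])@[np.cos(t),np.sin(t)])
    m=(hsv[...,0]<18)&(hsv[...,1]>70)&(hsv[...,2]>30)&(abs(q[...,0])<140)&(q[...,0]>-40)&(abs(q[...,1])<60)&(q[...,2]>2)&(q[...,2]<75)
    nl,l,st,c=cv2.connectedComponentsWithStats(m.astype(np.uint8))
    for i in range(1,nl):
        if st[i,4]>15: k=l==i; print(st[i,4],c[i].round(),"lon,lat %.0f %.0f z %.0f scoop %s"%(lon[k].mean(),lat[k].mean(),z[k].max(),q[k].mean(0).round()))
E
python3 nuts.py
```

```text
side TCP [502.87471006 -53.8151051   92.6137977 ] lip lon 52.29945154197692
330 [373. 288.] lon,lat 53 13 z 42 scoop [44. 12. 26.]
167 [391. 284.] lon,lat 94 14 z 39 scoop [85. 13. 23.]
92 [398. 297.] lon,lat 94 -21 z 40 scoop [ 85. -22.  26.]
93 [382. 301.] lon,lat 60 -22 z 41 scoop [ 51. -23.  26.]
top TCP [502.66173366 -53.83732688  92.58779444] lip lon 52.0668808229177
140 [372. 185.] lon,lat 96 -17 z 42 scoop [ 87. -17.  25.]
205 [353. 189.] lon,lat 87 26 z 41 scoop [78. 26. 25.]
```

The walnuts are entering the pan with no force. Continuing.

```bash
python3 -m creep '{"translation":[[0.5,0.04,0],[1,0.07,0],[1.5,0.11,0],[2,0.15,0],[2.5,0.18,0],[2.5,0.18,0]],"delta_rot":[[0,0,0],[0,0,0],[0,0,0],[0,0,0],[0,0,0],[0,0,0]],"hand":[0.5,0.5,0.5,0.5,0.5,0.5]}';python3 -m creep '{"translation":[[0.5,0.04,0],[1,0.07,0],[1.5,0.11,0],[1.5,0.11,0]],"delta_rot":[[0,0,0],[0,0,0],[0,0,0],[0,0,0]],"hand":[0.5,0.5,0.5,0.5]}'; python3 nuts.py
```

```text
clock: 17.58
position: [523.8, -52.6, 93.1]
ee_rot: [0.999, 0.036, -0.005, -0.001]
contact_force: [-11.1, 1.1, 9.2]
gripper_width: 12.5
grasp_force: 61.4
clock: 18.08
position: [534.7, -52.9, 97.4]
ee_rot: [0.999, 0.037, -0.009, 0.001]
contact_force: [-27.2, 2.3, 37.3]
gripper_width: 12.6
grasp_force: 66.3
side TCP [534.63183139 -52.93298728  97.38157582] lip lon 82.5689184659401
703 [385. 290.] lon,lat 76 3 z 42 scoop [36.  3. 22.]
top TCP [534.63074903 -52.95397777  97.37723034] lip lon 82.57857733753333
```

Force is at 37 N again: the lip is wedging under the two walnuts against the wall. Three should already be inside, so I'll ease back and check.

```bash
python3 -m creep '{"translation":[[-0.6,-0.04,0],[-1.0,-0.07,0],[-1.4,-0.1,0],[-1.4,-0.1,0]],"delta_rot":[[0,0,0],[0,0,0],[0,0,0],[0,0,0]],"hand":[0.5,0.5,0.5,0.5]}'; python3 nuts.py
python3 - <<'E'
import cv2
from h import *
im,_=get_image("side");cv2.imwrite("pics/side8.png",cv2.resize(im[200:360,260:460,::-1],(750,600)))
E
```

```text
clock: 18.68
position: [529.8, -51.8, 94.2]
ee_rot: [0.999, 0.036, 0.001, -0.001]
contact_force: [-3.6, 1.4, 8.3]
gripper_width: 12.9
grasp_force: 62.3
side TCP [529.82417085 -51.80508891  94.26300725] lip lon 79.54157878338471
708 [385. 290.] lon,lat 75 3 z 42 scoop [39.  2. 23.]
top TCP [529.8364935  -51.8131987   94.27130133] lip lon 79.5413184550177
```

View pics/side8.png

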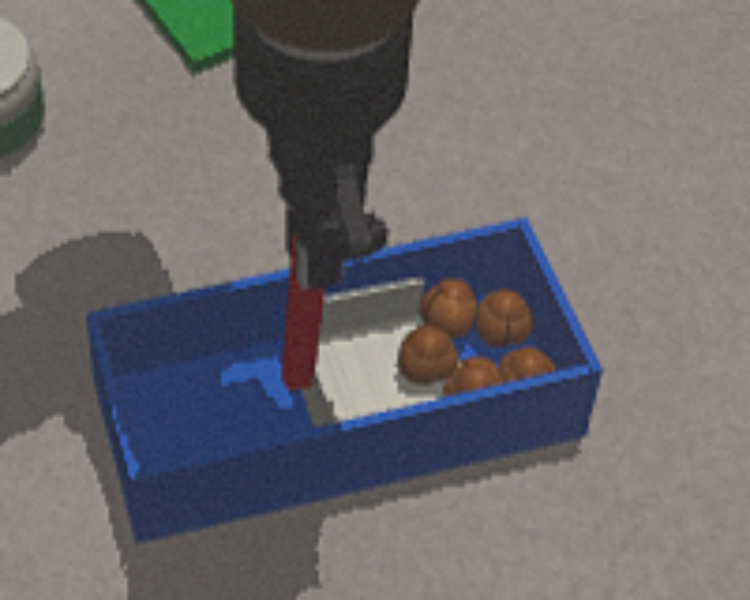

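The picture shows one walnut inside (428,355). The second row, at (450,307) and (475,380), is jammed on the lip against the third row, and the handle leans forward again. At 1.5 mm above the floor the lip was too high for them to climb. I'll retreat, measure the pitch, regrip level, and push again right at floor height.

```bash
python3 -m creep '{"translation":[[-1,-0.07,0],[-2,-0.15,0.2],[-3,-0.22,0.6],[-4,-0.29,1],[-5,-0.36,1],[-5,-0.36,1]],"delta_rot":[[0,0,0],[0.1,-1.5,0],[0.2,-3,0],[0.3,-4,0],[0.3,-4,0],[0.3,-4,0]],"hand":[0.5,0.5,0.5,0.5,0.5,0.5]}'
cat > pit2.py <<'E'
from sc import *
im,w,q,o,A=scoop("side"); hsv=cv2.cvtColor(im,cv2.COLOR_RGB2HSV); S=hsv[...,1]
t=np.radians(4.2);u=np.array([np.cos(t),np.sin(t)]);v=np.array([-u[1],u[0]])
d=w[...,:2]-[546.5,-53];lon=d@u;lat=d@v
m=(S<70)&(hsv[...,2]>90)&(lat>-43)&(lat<43)&(lon>-125)&(lon<125)&(w[...,2]<60)&(abs(q[...,0])<60)
P=np.c_[lon[m],lat[m],w[...,2][m]]; rng=np.random.default_rng(0);best=None
for _ in range(2000):
    a=P[rng.choice(len(P),3,False)];n=np.cross(a[1]-a[0],a[2]-a[0]);l=np.linalg.norm(n)
    if l<150:continue
    n/=l
    if abs(n[2])<.9:continue
    k=abs((P-a[0])@n)<1.5
    if best is None or k.sum()>best.sum():best=k
F=P[best];c=np.linalg.lstsq(np.c_[F[:,:2],np.ones(len(F))],F[:,2],rcond=None)[0]
print(len(P),len(F),"world lip-down pitch",-np.degrees(np.arctan(c[0])),"roll",np.degrees(np.arctan(c[1])),"lon",np.percentile(F[:,0],[1,99]),"z at ends",c[2]+c[0]*np.percentile(F[:,0],[1,99]))
h=((hsv[...,0]<8)|(hsv[...,0]>172))&(S>110)&(abs(q[...,0]+53)<30)&(abs(q[...,1])<25)&(w[...,2]>30)
L,Z=lon[h],w[...,2][h];f=np.polyfit(Z,L,1);print("handle slope deg",np.degrees(np.arctan(f[0])),len(L),"lon at z=60",np.polyval(f,60),"lat",np.median(lat[h]))
T=read_state();print("TCP lon",(T["position"][:2]-[546.5,-53])@u,T["position"],"tool pitch",np.degrees(np.arcsin(A[2,0])))
cv2.imwrite("pics/p.png",cv2.resize(im[200:360,240:440,::-1],(750,600)))
E
python3 pit2.py; python3 nuts.py
```

```text
clock: 19.58
position: [478.0, -55.6, 102.6]
ee_rot: [0.999, 0.036, 0.035, -0.002]
contact_force: [-0.7, -0.1, -1.7]
gripper_width: 13.1
grasp_force: 61.1
928 521 world lip-down pitch -0.340972415605557 roll 0.23955214528544314 lon [-54.60763712  23.9532803 ] z at ends [20.73676289 21.20429161]
handle slope deg -0.8662740898615192 212 lon at z=60 -72.77297708710378 lat -5.271985660674156
TCP lon -67.64412572182458 [478.85670619 -55.49172592 102.7313288 ] tool pitch 4.0247756277886
side TCP [479.2285221  -55.45522557 102.73358754] lip lon 34.420191986411616
97 [376. 284.] lon,lat 62 21 z 39 scoop [71. 21.  7.]
86 [393. 282.] lon,lat 98 15 z 39 scoop [107.  14.   5.]
194 [351. 296.] lon,lat 3 -2 z 54 scoop [13. -3. 23.]
71 [400. 297.] lon,lat 98 -23 z 39 scoop [107. -23.   7.]
82 [382. 301.] lon,lat 60 -22 z 39 scoop [ 69. -22.   8.]
top TCP [479.36688887 -55.436684   102.71035367] lip lon 34.55674087793837
84 [355. 184.] lon,lat 98 20 z 40 scoop [107.  19.   6.]
85 [373. 183.] lon,lat 98 -19 z 40 scoop [107. -19.   6.]
107 [352. 200.] lon,lat 63 28 z 39 scoop [72. 27.  7.]
109 [373. 201.] lon,lat 61 -16 z 40 scoop [ 70. -17.   7.]
150 [364. 227.] lon,lat 3 7 z 56 scoop [13.  7. 26.]
```

The scoop now hangs level, with its lip at about lon 25 mm and one walnut in the pan. I'll set it down, regrip vertical and a little lower.

```bash
python3 -m creep '{"translation":[[0,0,-0.6],[0,0,-1.0],[0,0,-1.2],[0,0,-1.25],[0,0,-1.25],[0,0,-1.25],[0,0,-1.25],[0,0,-1.25]],"delta_rot":[[0,0,0],[0,0,0],[0,0,0],[0,0,0],[0,0,0],[0,0,0],[0,0,0],[0,0,0]],"hand":[0.5,0.5,0.5,0.5,0.5,6,6,6]}'; python3 -m creep '{"translation":[[-0.2,0,-0.2],[-0.45,0,-0.4],[-0.45,0,-0.4],[-0.45,0,-0.4],[-0.45,0,-0.4],[-0.45,0,-0.4],[-0.45,0,-0.4]],"delta_rot":[[-0.1,2,0],[-0.3,4,0],[-0.3,4,0],[-0.3,4,0],[-0.3,4,0],[-0.3,4,0],[-0.3,4,0]],"hand":[6,6,6,0.5,0.5,0.5,0.5]}';python3 -m creep '{"translation":[[0,0,0],[0,0,0]],"delta_rot":[[0,0,0],[0,0,0]],"hand":[0.5,0.5]}';python3 pit2.py
```

```text
clock: 20.72
position: [478.9, -55.5, 90.1]
ee_rot: [0.999, 0.036, 0.035, -0.002]
contact_force: [0.6, 0.3, 0.3]
gripper_width: 59.5
grasp_force: 0.0
clock: 21.6
position: [474.1, -55.5, 86.4]
ee_rot: [0.999, 0.036, -0.0, -0.001]
contact_force: [-1.0, 1.0, 1.5]
gripper_width: 12.7
grasp_force: 58.7
clock: 21.85
position: [474.1, -55.5, 86.4]
ee_rot: [0.999, 0.036, -0.0, -0.001]
contact_force: [-1.8, 0.5, 4.2]
gripper_width: 13.0
grasp_force: 59.0
770 453 world lip-down pitch 0.4905079480943048 roll 0.40509257738715715 lon [-52.05080859  25.46184574] z at ends [8.28922795 7.62562756]
handle slope deg -0.2678686802188192 185 lon at z=60 -70.58426657630903 lat -5.024058163914294
TCP lon -72.39943774387218 [474.09154351 -55.53195497  86.41335119] tool pitch -0.013937978367196688
```

```bash
python3 -m creep '{"translation":[[0,0,0.03],[0.5,0.04,0.03],[1,0.07,0.03],[1.5,0.11,0.03],[2,0.15,0.03],[2,0.15,0.03]],"delta_rot":[[0,0,0],[0,0,0],[0,0,0],[0,0,0],[0,0,0],[0,0,0]],"hand":[0.5,0.5,0.5,0.5,0.5,0.5]}';python3 -m creep '{"translation":[[0.4,0.03,0],[0.8,0.06,0],[1.1,0.08,0],[1.4,0.1,0],[1.7,0.12,0],[2,0.15,0],[2,0.15,0]],"delta_rot":[[0,0,1.5],[0,0,-1.5],[0,0,1.5],[0,0,-1.5],[0,0,1.5],[0,0,-1.5],[0,0,0]],"hand":[0.5,0.5,0.5,0.5,0.5,0.5,0.5]}';python3 nuts.py
```

```text
clock: 22.65
position: [494.6, -53.9, 86.5]
ee_rot: [0.999, 0.036, 0.0, -0.001]
contact_force: [-2.3, 0.5, 3.8]
gripper_width: 13.2
grasp_force: 59.2
clock: 23.52
position: [515.3, -52.6, 86.4]
ee_rot: [0.999, 0.037, 0.001, -0.001]
contact_force: [-0.7, -1.9, 1.0]
gripper_width: 12.6
grasp_force: 58.9
side TCP [515.18725464 -52.68085319  86.38112189] lip lon 64.77347663247185
708 [384. 291.] lon,lat 73 1 z 41 scoop [51. -0. 31.]
top TCP [515.11871733 -52.6747298   86.39239488] lip lon 64.71295759835449
147 [355. 184.] lon,lat 99 21 z 41 scoop [77. 20. 31.]
122 [373. 183.] lon,lat 100 -18 z 40 scoop [ 79. -19.  32.]
```

The lip is at 65 mm with almost no force. Wiggling works, so continue.

```bash
python3 -m creep '{"translation":[[0.2,0.01,0],[0.4,0.03,0],[0.6,0.04,0],[0.8,0.06,0],[1,0.07,0],[1.2,0.09,0],[1.2,0.09,0]],"delta_rot":[[0,0,1.5],[0,0,-1.5],[0,0,1.5],[0,0,-1.5],[0,0,1.5],[0,0,-1.5],[0,0,0]],"hand":[0.5,0.5,0.5,0.5,0.5,0.5,0.5]}';python3 nuts.py; python3 pit2.py
```

```text
clock: 24.5
position: [526.4, -51.7, 86.4]
ee_rot: [0.999, 0.037, -0.0, -0.001]
contact_force: [-0.7, -2.2, 1.2]
gripper_width: 12.6
grasp_force: 58.9
side TCP [526.39319958 -51.71517106  86.39441569] lip lon 75.93063091079833
676 [385. 291.] lon,lat 75 0 z 42 scoop [42. -1. 31.]
top TCP [526.40754509 -51.72367888  86.37720311] lip lon 75.94880936518665
42 [355. 179.] lon,lat 109 19 z 38 scoop [76. 17. 30.]
621 357 world lip-down pitch -0.49842309468284096 roll -0.25555645028886026 lon [ 2.91827087 58.88219808] z at ends [7.87735532 8.36420474]
handle slope deg 0.11767965756597676 202 lon at z=60 -18.728288844544903 lat -4.991235616827232
TCP lon -19.934760734522815 [526.41657774 -51.70658967  86.39053659] tool pitch 0.016004047130258176
```

View pics/p.png

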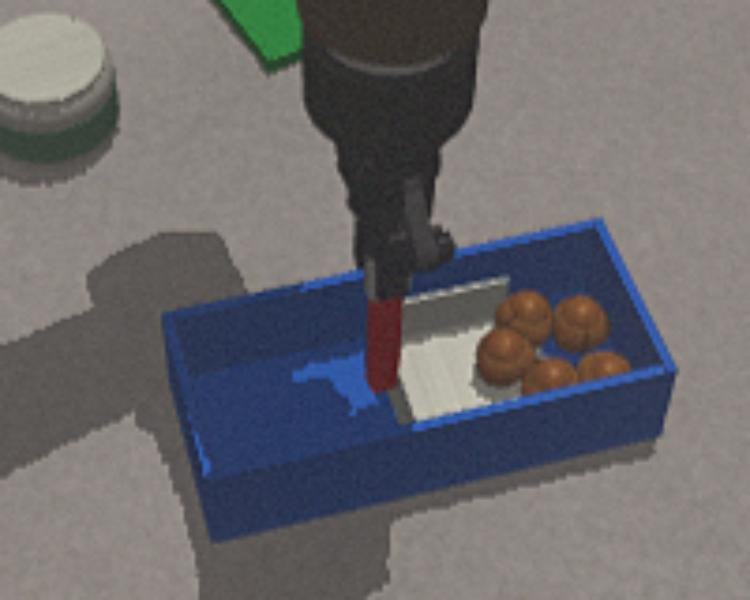

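The picture shows the handle still upright and the walnuts gathering at and over the lip, around (505,355), (525,320) and (550,380). I'll keep going in 2 mm wiggle steps.

```bash
python3 -m creep '{"translation":[[0.2,0.01,0],[0.4,0.03,0],[0.6,0.04,0],[0.8,0.06,0],[1,0.07,0],[1.2,0.09,0],[1.2,0.09,0]],"delta_rot":[[0,0,1.5],[0,0,-1.5],[0,0,1.5],[0,0,-1.5],[0,0,1.5],[0,0,-1.5],[0,0,0]],"hand":[0.5,0.5,0.5,0.5,0.5,0.5,0.5]}';python3 nuts.py; python3 pit2.py
```

```text
clock: 25.52
position: [538.5, -50.7, 86.4]
ee_rot: [0.999, 0.037, 0.0, -0.001]
contact_force: [-0.3, -1.1, 0.7]
gripper_width: 12.8
grasp_force: 58.8
side TCP [538.47248008 -50.74381574  86.40461863] lip lon 88.06072191694015
756 [384. 291.] lon,lat 72 0 z 42 scoop [27. -1. 31.]
top TCP [538.50478973 -50.75855953  86.40587696] lip lon 88.10153559776433
427 218 world lip-down pitch 1.5849957257243301 roll -1.9490609243807615 lon [15.76990205 87.29561411] z at ends [9.01310328 7.03395444]
handle slope deg -0.3351862097369617 198 lon at z=60 -6.686883680968019 lat -5.089137143903345
TCP lon -7.814589208905234 [538.49875453 -50.74477337  86.39695149] tool pitch 0.026303365465919486
```

```bash
python3 -m creep '{"translation":[[0.2,0.01,0],[0.4,0.03,0],[0.6,0.04,0],[0.8,0.06,0],[1,0.07,0],[1.2,0.09,0],[1.2,0.09,0]],"delta_rot":[[0,0,1.5],[0,0,-1.5],[0,0,1.5],[0,0,-1.5],[0,0,1.5],[0,0,-1.5],[0,0,0]],"hand":[0.5,0.5,0.5,0.5,0.5,0.5,0.5]}';python3 nuts.py; python3 pit2.py
```

```text
clock: 26.55
position: [550.4, -49.8, 86.4]
ee_rot: [0.999, 0.037, -0.0, -0.001]
contact_force: [0.5, -1.8, -0.1]
gripper_width: 12.8
grasp_force: 58.8
side TCP [550.35085311 -49.91616179  86.40332405] lip lon 99.94549110808876
801 [384. 291.] lon,lat 73 0 z 42 scoop [16. -1. 32.]
top TCP [550.36157554 -49.92633191  86.40925177] lip lon 99.9637932757267
295 131 world lip-down pitch 0.2724992718768691 roll 1.4149704023754652 lon [27.56349813 89.66140677] z at ends [7.89494955 7.59960908]
handle slope deg -0.2252136311199976 196 lon at z=60 5.273297630976704 lat -5.032278733785093
TCP lon 4.084898004596216 [550.36839388 -49.90198846  86.3914251 ] tool pitch 0.00858953517657941
```

View pics/p.png

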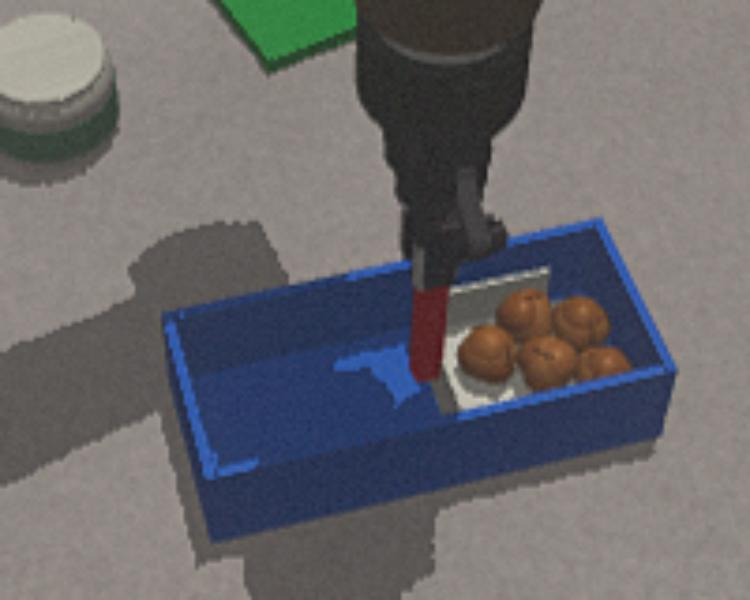

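I've now viewed 12 pictures, two over the limit of 10, so from here I'll work only from numbers. Three walnuts are well inside the pan; one more 12 mm push takes the lip under the last two.

```bash
python3 -m creep '{"translation":[[0.2,0.01,0],[0.4,0.03,0],[0.6,0.04,0],[0.8,0.06,0],[1,0.07,0],[1.2,0.09,0],[1.2,0.09,0]],"delta_rot":[[0,0,1.5],[0,0,-1.5],[0,0,1.5],[0,0,-1.5],[0,0,1.5],[0,0,-1.5],[0,0,0]],"hand":[0.5,0.5,0.5,0.5,0.5,0.5,0.5]}';python3 nuts.py; python3 pit2.py
```

```text
clock: 27.58
position: [562.5, -48.9, 86.4]
ee_rot: [0.999, 0.037, 0.0, -0.001]
contact_force: [-0.1, -0.8, 0.2]
gripper_width: 13.1
grasp_force: 58.7
side TCP [562.49537722 -48.97614175  86.42053312] lip lon 112.14728278306195
794 [385. 290.] lon,lat 75 0 z 42 scoop [ 6. -1. 33.]
top TCP [562.50950528 -49.0074259   86.42317307] lip lon 112.17238035160096
186 61 world lip-down pitch 0.8853318430939688 roll 0.005773535303461801 lon [41.0794901 97.8115629] z at ends [8.28121078 7.40451953]
handle slope deg -0.2590664001197167 205 lon at z=60 17.146595386418756 lat -4.837575436263608
TCP lon 16.28847147746295 [562.53689126 -48.97685816  86.43522044] tool pitch 0.032001048231554155
```

```bash
python3 -m creep '{"translation":[[-0.4,-0.03,0.2],[-0.8,-0.06,0.4],[-1.2,-0.09,0.7],[-1.6,-0.12,1.0],[-2.0,-0.15,1.4],[-2.0,-0.15,1.8],[-2.0,-0.15,2.5],[-2.0,-0.15,2.5]],"delta_rot":[[0.2,-3,0],[0.4,-6,0],[0.6,-9,0],[0.9,-12,0],[0.9,-12,0],[0.9,-12,0],[0.9,-12,0],[0.9,-12,0]],"hand":[0.5,0.5,0.5,0.5,0.5,0.5,0.5,0.5]}'; python3 nuts.py;python3 -m creep '{"translation":[[0,0,1],[0,0,2.5],[0,0,4],[0,0,6],[0,0,8],[0,0,10],[0,0,11],[0,0,11]],"delta_rot":[[0,0,0],[0,0,0],[0,0,0],[0,0,0],[0,0,0],[0,0,0],[0,0,0],[0,0,0]],"hand":[0.5,0.5,0.5,0.5,0.5,0.5,0.5,0.5]}'; python3 nuts.py
```

```text
clock: 28.72
position: [543.5, -50.2, 112.4]
ee_rot: [0.994, 0.036, 0.106, -0.005]
contact_force: [0.1, 0.2, -1.6]
gripper_width: 12.9
grasp_force: 58.6
side TCP [542.97398261 -50.29305794 111.86933977] lip lon 108.43377661376125
962 [384. 280.] lon,lat 68 -1 z 86 scoop [ 9. -2. 32.]
top TCP [542.56271931 -50.32817016 111.52780148] lip lon 107.97152231166865
865 [364. 193.] lon,lat 69 8 z 86 scoop [10.  6. 33.]
clock: 29.82
position: [542.6, -50.3, 222.2]
ee_rot: [0.994, 0.036, 0.105, -0.005]
contact_force: [0.1, -0.8, -2.3]
gripper_width: 13.0
grasp_force: 58.6
side TCP [541.95853232 -50.38569408 221.22165001] lip lon 107.33253668681321
1103 [389. 243.] lon,lat 67 -2 z 196 scoop [ 9. -3. 33.]
top TCP [541.66925138 -50.41065604 220.66321837] lip lon 106.96881429851528
1105 [373. 181.] lon,lat 68 7 z 195 scoop [10.  6. 34.]
```

All the walnuts appear to be in the pan. I'll check the tub is empty and carry the scoop to the bowl, still tilted back.

```bash
python3 -m creep '{"translation":[[-0.8,-1.2,0],[-2.2,-3.4,0],[-4,-6.2,0],[-6,-9.2,0],[-8,-12.3,0],[-9.8,-15.1,0],[-11,-16.9,0],[-11.4,-17.5,0]],"delta_rot":[[0,0,-2],[0,0,-5],[0,0,-9],[0,0,-14],[0,0,-19],[0,0,-24],[0,0,-28],[0,0,-29]],"hand":[0.5,0.5,0.5,0.5,0.5,0.5,0.5,0.5]}';python3 -m creep '{"translation":[[0,0,0],[0,0,0]],"delta_rot":[[0,0,0],[0,0,0]],"hand":[0.5,0.5]}'
cat > count.py <<'E'
from sc import *
for n in("side","top"):
    im,w,q,o,A=scoop(n);hsv=cv2.cvtColor(im,cv2.COLOR_RGB2HSV);H,S,V=[hsv[...,i].astype(int) for i in range(3)]
    br=(H<18)&(S>70)&(V>30)
    d=w[...,:2]-[546.5,-51.3];t=np.radians(4.2);lon=d@[np.cos(t),np.sin(t)];lat=d@[-np.sin(t),np.cos(t)]
    z=w[...,2];tub=(abs(lon)<118)&(abs(lat)<50)&(z<60)
    r=np.hypot(w[...,0]-550.4,w[...,1]+283);bowl=(r<76)&(z<75)
    pan=(abs(q[...,0])<60)&(abs(q[...,1])<50)&(q[...,2]>0)&(q[...,2]<75)
    print(n,"brown: tub",(br&tub).sum(),"bowl",(br&bowl).sum(),"pan",(br&pan).sum(),"bench",(br&~tub&~bowl&~pan&(z>4)&(z<50)&(w[...,0]>250)&(w[...,0]<800)&(w[...,1]<200)&(w[...,1]>-480)).sum())
    rim=(S<60)&(r<95)&(z>52)&(z<68)&~pan;p=w[rim][:,:2].astype(np.float32)
    print(" bowl rim",cv2.minEnclosingCircle(p) if len(p)>5 else 0, "o",o.round(1),"lip",(o+A@[43,0,6]).round(1))
    for box,k in(("bowl",br&bowl),("tub",br&tub)):
        nl,l,st,c=cv2.connectedComponentsWithStats(k.astype(np.uint8));print(" ",box,[(st[i,4],np.round(w[l==i].mean(0)).tolist()) for i in range(1,nl) if st[i,4]>10])
E
python3 count.py
```

```text
clock: 30.92
position: [427.1, -226.5, 221.5]
ee_rot: [0.971, -0.216, 0.103, 0.021]
contact_force: [-0.2, 0.2, -1.5]
gripper_width: 12.7
grasp_force: 58.7
clock: 31.18
position: [428.8, -225.1, 221.5]
ee_rot: [0.971, -0.214, 0.103, 0.021]
contact_force: [-0.6, 0.8, -2.1]
gripper_width: 12.6
grasp_force: 58.7
side brown: tub 0 bowl 0 pan 1873 bench 565
 bowl rim ((550.4927978515625, -283.6350402832031), 77.92489624023438) o [ 492.3 -254.   148.4] lip [ 529.3 -271.2  163.3]
  bowl []
  tub []
top brown: tub 0 bowl 1 pan 1198 bench 0
 bowl rim ((550.931640625, -281.5926208496094), 78.02351379394531) o [ 492.2 -254.   148.4] lip [ 529.2 -271.1  163.2]
  bowl []
  tub []
```

The tub is empty, all five walnuts are in the pan, and the bowl hasn't moved, with its centre at (550.7, −282.6). Pouring, first half.

```bash
python3 -m creep '{"translation":[[0.63,-0.3,-2.8],[1.27,-0.59,-5.6],[1.9,-0.89,-4.8],[2.63,-1.23,-4.1],[3.44,-1.61,-3.4],[4.26,-1.99,-2.8],[5.16,-2.41,-2.3],[6.07,-2.83,-1.9]],"delta_rot":[[2.5,5.4,0],[5.1,10.9,0],[7.2,15.4,0],[9.3,19.9,0],[11.4,24.5,0],[13.5,29,0],[15.7,33.5,0],[17.8,38.1,0]],"hand":[0.5,0.5,0.5,0.5,0.5,0.5,0.5,0.5]}'; python3 count.py
```

```text
clock: 32.28
position: [490.7, -253.8, 202.5]
ee_rot: [0.943, -0.208, -0.252, -0.058]
contact_force: [-0.2, 0.1, -0.4]
gripper_width: 12.7
grasp_force: 58.8
side brown: tub 0 bowl 900 pan 390 bench 567
 bowl rim ((551.6846313476562, -284.8456115722656), 78.13819122314453) o [ 494.7 -255.4   98.9] lip [ 531.2 -272.3   82.4]
  bowl [(np.int32(898), [568.0, -304.0, 43.0])]
  tub []
top brown: tub 0 bowl 0 pan 0 bench 343
 bowl rim ((562.4210205078125, -249.22088623046875), 68.31523895263672) o [ 494.2 -254.8   98.4] lip [ 530.6 -271.8   82. ]
  bowl []
  tub []
```

```bash
python3 -m creep '{"translation":[[1.36,-0.63,0.5],[2.7,-1.27,0.7],[4.1,-1.9,0.8],[5.4,-2.5,0.7],[6.8,-3.2,0.4],[6.8,-3.2,0.4],[6.8,-3.2,0.4]],"delta_rot":[[3,6.3,0],[5.9,12.7,0],[8.9,19,0],[11.8,25.4,0],[14.8,31.7,0],[14.8,31.7,0],[14.8,31.7,0]],"hand":[0.5,0.5,0.5,0.5,0.5,0.5,0.5]}'; python3 count.py
```

```text
clock: 33.25
position: [557.2, -285.6, 207.0]
ee_rot: [0.824, -0.183, -0.523, -0.118]
contact_force: [0.1, 0.7, 0.1]
gripper_width: 13.1
grasp_force: 59.0
side brown: tub 0 bowl 1272 pan 288 bench 582
 bowl rim ((551.025634765625, -284.81268310546875), 77.88399505615234) o [ 507.4 -262.   124.4] lip [ 529.  -272.1   88.1]
  bowl [(np.int32(1272), [556.0, -297.0, 34.0])]
  tub []
top brown: tub 0 bowl 0 pan 0 bench 420
 bowl rim 0 o [ 507.4 -262.   125.4] lip [ 529.1 -272.1   89.2]
  bowl []
  tub []
```

```bash
python3 -m creep '{"translation":[[0,0,2],[0,0,4],[-1.5,0.7,6],[-3,1.4,7],[-4.5,2.1,7],[-6,2.8,7],[-7.5,3.5,7],[-9,4.2,7]],"delta_rot":[[0,0,0],[-3.8,-8.2,0],[-7.6,-16.3,0],[-11.4,-24.5,0],[-15.2,-32.6,0],[-19,-40.8,0],[-22.8,-48.9,0],[-27.5,-58.9,0]],"hand":[0.5,0.5,0.5,0.5,0.5,0.5,0.5,0.5]}'; python3 count.py; python3 -c "
from h import *
s=read_state();print(s['joints'],R.from_quat(s['ee_rot']).as_matrix().round(3))"
```

```text
clock: 34.35
position: [465.7, -243.6, 280.8]
ee_rot: [0.977, -0.215, 0.005, -0.002]
contact_force: [-0.2, 0.4, -0.8]
gripper_width: 13.3
grasp_force: 58.8
side brown: tub 0 bowl 1411 pan 46 bench 551
 bowl rim ((551.22119140625, -284.2264709472656), 77.77608489990234) o [ 502.9 -262.7  192.9] lip [ 541.9 -280.7  199. ]
  bowl [(np.int32(1411), [554.0, -295.0, 33.0])]
  tub []
top brown: tub 0 bowl 0 pan 0 bench 29
 bowl rim 0 o [ 504.9 -262.8  193.4] lip [ 543.9 -280.8  199.3]
  bowl []
  tub []
[-0.17423473  0.14991168 -0.10662467 -0.00519551 -1.31571296  1.31319365] [[ 0.908 -0.42  -0.001]
 [-0.42  -0.908  0.005]
 [-0.003 -0.004 -1.   ]]
```

All the walnuts are in the bowl, and it hasn't moved. I'll return to the tray.

```bash
python3 -m creep '{"translation":[[0.3,2,0],[0.6,6,0],[1,10.5,0],[1.5,15,0],[2,19.5,0],[2.5,24,0],[3,28.5,0],[3.4,33,0]],"delta_rot":[[0,0,3],[0,0,6],[0,0,9],[0,0,12],[0,0,15],[0,0,18],[0,0,21],[0,0,24]],"hand":[0.5,0.5,0.5,0.5,0.5,0.5,0.5,0.5]}'; python3 -m creep '{"translation":[[0.3,4,0],[0.6,8,0],[0.9,12,0],[1.2,16,-1],[1.4,19,-3],[1.45,19.8,-5],[1.45,19.8,-7],[1.45,19.8,-7]],"delta_rot":[[0,0,4],[0,0,8],[0,0,12],[0,0,15],[0,0,17],[0,0,18.8],[0,0,18.8],[0,0,18.8]],"hand":[0.5,0.5,0.5,0.5,0.5,0.5,0.5,0.5]}'
cat > traychk.py <<'E'
from sc import *
for n in("top","side"):
    im,w,q,o,A=scoop(n);hsv=cv2.cvtColor(im,cv2.COLOR_RGB2HSV);H,S,V=[hsv[...,i].astype(int) for i in range(3)]
    m=(abs(q[...,0])<75)&(abs(q[...,1])<60)&(q[...,2]>-25)&(q[...,2]<65)&(S<70)&(V>80)
    p=q[m];print(n,"o",o.round(1),"yaw",np.degrees(np.arctan2(A[1,0],A[0,0])).round(2),len(p),np.percentile(p,[2,98],axis=0).round(1).tolist(),cv2.minAreaRect(p[:,:2].astype(np.float32)))
    f=p[(abs(p[:,0])<30)&(abs(p[:,1])<30)&(p[:,2]<22)]
    if len(f)>20: print(" floor",np.linalg.lstsq(np.c_[f[:,:2],np.ones(len(f))],f[:,2],rcond=None)[0],len(f))
    g=(H>45)&(H<85)&(S>100)&(w[...,2]<22)&(np.hypot(w[...,0]-566,w[...,1]-296)<110); print(" tray",cv2.minAreaRect(w[g][:,:2].astype(np.float32)))
E
python3 traychk.py
```

```text
clock: 35.45
position: [499.6, 87.0, 279.9]
ee_rot: [1.0, -0.007, -0.0, -0.003]
contact_force: [0.1, -0.2, -1.5]
gripper_width: 12.9
grasp_force: 58.9
clock: 36.45
position: [513.9, 283.1, 205.3]
ee_rot: [0.988, 0.156, -0.005, -0.0]
contact_force: [0.4, -0.6, -0.9]
gripper_width: 12.7
grasp_force: 58.9
top o [564.8 300.  120.5] yaw 17.92 671 [[-45.6, -41.2, 2.2], [43.5, 25.7, 46.3]] ((-0.5222740173339844, 0.10481643676757812), (83.76703643798828, 91.52938842773438), 88.97626495361328)
 floor [-1.56605063e-03 -1.49425838e-02  5.53237565e+00] 201
 tray ((565.4876708984375, 296.0242614746094), (148.6630859375, 117.99950408935547), 18.963905334472656)
side o [565.6 300.4 121.5] yaw 17.91 984 [[-45.8, -45.9, 4.0], [42.1, 39.8, 45.6]] ((-6.917675018310547, -2.501880645751953), (89.0916748046875, 106.46548461914062), 89.0037612915039)
 floor [-5.14506891e-03 -1.39347850e-02  6.85392741e+00] 185
 tray ((568.0887451171875, 301.5667724609375), (159.6105194091797, 136.5419464111328), 18.284826278686523)
```

```bash
python3 -m creep '{"translation":[[0.07,0.1,-2],[0.07,0.1,-5],[0.07,0.1,-8],[0.07,0.1,-10],[0.07,0.1,-11],[0.07,0.1,-11.6],[0.07,0.1,-11.6],[0.07,0.1,-11.6]],"delta_rot":[[0,0,0],[0,0,0],[0,0,0],[0,0,0],[0,0,0],[0,0,0],[0,0,0],[0,0,0]],"hand":[0.5,0.5,0.5,0.5,0.5,0.5,0.5,0.5]}'; python3 traychk.py
```

```text
clock: 37.55
position: [516.8, 285.7, 91.5]
ee_rot: [0.988, 0.156, -0.002, -0.002]
contact_force: [0.3, -0.5, -1.2]
gripper_width: 12.7
grasp_force: 58.9
top o [566.7 302.2   5.2] yaw 17.91 533 [[-60.0, -41.0, -5.6], [49.1, 58.3, 47.3]] ((-9.606624603271484, -0.158905029296875), (96.39364624023438, 153.33950805664062), 74.51432800292969)
 floor [-8.85951593e-03  3.75851058e-03  7.99685479e+00] 179
 tray ((565.4007568359375, 296.10919189453125), (149.14303588867188, 118.28397369384766), 18.895469665527344)
side o [566.6 302.1   5. ] yaw 17.91 909 [[-44.9, -45.5, 4.0], [44.7, 40.4, 45.7]] ((3.492259979248047, -1.57464599609375), (108.54370880126953, 96.41390228271484), 8.587153434753418)
 floor [ 4.82691940e-03 -5.10961223e-03  7.98210812e+00] 213
 tray ((569.7098388671875, 295.2823181152344), (158.05921936035156, 123.01760864257812), 18.84048080444336)
```

```bash
python3 -m creep '{"translation":[[0,0,-0.3],[0,0,-0.5],[0,0,-0.6],[0,0,-0.6]],"delta_rot":[[0,0,0],[0,0,0],[0,0,0],[0,0,0]],"hand":[0.5,0.5,0.5,0.5]}';python3 -m creep '{"translation":[[0,0,-0.05],[0,0,-0.08],[0,0,-0.08]],"delta_rot":[[0,0,0],[0,0,0],[0,0,0]],"hand":[0.5,0.5,0.5]}'
```

```text
clock: 38.15
position: [516.0, 285.3, 85.0]
ee_rot: [0.988, 0.156, -0.003, -0.001]
contact_force: [-3.7, 0.8, 2.4]
gripper_width: 12.9
grasp_force: 59.4
clock: 38.52
position: [516.0, 285.4, 84.8]
ee_rot: [0.988, 0.156, -0.003, -0.001]
contact_force: [-5.4, -0.2, 6.4]
gripper_width: 12.6
grasp_force: 60.0
```

Floor contact. Release and withdraw straight up.

```bash
python3 -m creep '{"translation":[[0,0,0],[0,0,0],[0,0,0],[0,0,0],[0,0,0],[0,0,2],[0,0,5],[0,0,8]],"delta_rot":[[0,0,0],[0,0,0],[0,0,0],[0,0,0],[0,0,0],[0,0,0],[0,0,0],[0,0,0]],"hand":[3,6,8,8,8,8,8,8]}';python3 -m creep '{"translation":[[0,0,4],[0,0,8],[-4,0,10],[-8,0,10],[-10,0,10],[-10,0,10]],"delta_rot":[[0,0,0],[0,0,0],[0,0,0],[0,0,0],[0,0,0],[0,0,0]],"hand":[8,8,8,8,8,8]}'
python3 - <<'E'
from h import *
import sc
for n in("top","side"):
    im,w=cloud(n);hsv=cv2.cvtColor(im,cv2.COLOR_RGB2HSV);H,S,V=[hsv[...,i].astype(int) for i in range(3)];z=w[...,2]
    m=(np.hypot(w[...,0]-566,w[...,1]-301)<35)&(S<70)&(V>100)&(z<20);f=w[m]
    c=np.linalg.lstsq(np.c_[f[:,:2]-[566,301],np.ones(len(f))],f[:,2],rcond=None)[0];print(n,"scoop floor plane",c.round(3),len(f))
    h=((H<8)|(H>172))&(S>110)&(np.hypot(w[...,0]-515,w[...,1]-285)<30)&(z>20)&(z<170);p=w[h];print(" handle",p.mean(0),p.max(0)[2],np.polyfit(p[:,2],p[:,0],1)[0],np.polyfit(p[:,2],p[:,1],1)[0])
E
python3 count.py
```

```text
clock: 39.52
position: [516.1, 285.2, 164.4]
ee_rot: [0.988, 0.156, -0.003, -0.001]
contact_force: [0.7, 1.2, 0.8]
gripper_width: 79.9
grasp_force: 0.0
clock: 40.28
position: [415.5, 285.4, 264.1]
ee_rot: [0.988, 0.156, -0.002, -0.002]
contact_force: [0.2, -0.5, 0.6]
gripper_width: 79.9
grasp_force: 0.0
top scoop floor plane [-8.000e-03  2.000e-03  5.983e+00] 751
 handle [516.40979432 283.36236266 116.29952816] 146.41515426214085 0.011175987254210986 0.06716185964050307
side scoop floor plane [-2.000e-03 -1.500e-02  6.405e+00] 222
 handle [518.20142106 279.30856297  95.2140785 ] 146.38700257565392 0.0026711706779185404 0.011450424618884642
side brown: tub 0 bowl 1422 pan 0 bench 646
 bowl rim ((551.2818603515625, -283.6069030761719), 78.24113464355469) o [466.8 301.9 177.1] lip [507.7 315.1 182.9]
  bowl [(np.int32(1422), [554.0, -295.0, 33.0])]
  tub []
top brown: tub 0 bowl 861 pan 0 bench 417
 bowl rim ((550.6001586914062, -281.61383056640625), 77.8857650756836) o [466.9 301.8 176.9] lip [507.8 315.  182.7]
  bowl [(np.int32(861), [555.0, -285.0, 33.0])]
  tub []
```

Run:
```python
from h import *
im,w=cloud("top");hsv=cv2.cvtColor(im,cv2.COLOR_RGB2HSV);H,S,V=[hsv[...,i].astype(int) for i in range(3)];z=w[...,2]
br=(H<18)&(S>70)&(V>30);r=np.hypot(w[...,0]-550.7,w[...,1]+282.6)
k=br&(r<90);print("r max",r[k].max(),"z max",z[k].max(),k.sum())
o=br&(r>90)&(z>4)&(z<50)&(w[...,0]>250)&(w[...,0]<800)&(w[...,1]<200)&(w[...,1]>-480)
nl,l,st,c=cv2.connectedComponentsWithStats(o.astype(np.uint8));print([(st[i,4],w[l==i].mean(0).round()) for i in range(1,nl) if st[i,4]>5])
```

```text
r max 49.30568314294799 z max 51.19898452008738 861
[(np.int32(405), array([ 376., -230.,   44.]))]
```

The walnuts are all within 50 mm of the bowl axis, and the only other brown or red blob is the carton. Handing in.

```bash
python3 -c "
from bench import job_done
print(job_done())"
```

```text
the job is handed in; nothing more can be done
None
```

The job is handed in, with no verdict returned: by camera measurement all five walnuts are in the unmoved bowl and the scoop stands flat in its tray, released at about 40 s, but I viewed 12 pictures where the limit was 10.

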